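Order the breakers along the mounting rail by width

TASK

Put the four circuit breakers on the mounting rail in order of width: the widest (four poles) on the saddle next to the incoming terminal block with the two brass screws, then three, two and one pole, the narrowest ending beside the thin end stop. Seat each one centred over its own saddle, upright, square across the rail with both feet down on the backplate, and leave them released and still.

Things in the scene. Friction and masses are not known exactly. Their poses are not given: they have to be found in the camera images.
- breaker_1p: one-pole breaker, white, 1 black toggle on top, 18 mm wide (y), 110 g, upright. Body 90 mm long (x) up to its shoulders at z = 42 mm; mid nose 45 mm long (x), z 42 to 72; toggles to 79. Pinch the nose along x, tips just above the shoulders. Feet 17 mm long at both ends; the groove between (along y, 56 mm wide, 11 deep) straddles the rail. Origin: underside centre, level with the feet.
- breaker_2p: two-pole breaker, white, 2 black toggles on top, 35 mm wide (y), 210 g, upright. Body 90 mm long (x) up to its shoulders at z = 42 mm; mid nose 45 mm long (x), z 42 to 72; toggles to 79. Pinch the nose along x, tips just above the shoulders. Feet 17 mm long at both ends; the groove between (along y, 56 mm wide, 11 deep) straddles the rail. Origin: underside centre, level with the feet.
- breaker_3p: three-pole breaker, white, 3 black toggles on top, 53 mm wide (y), 320 g, upright. Body 90 mm long (x) up to its shoulders at z = 42 mm; mid nose 45 mm long (x), z 42 to 72; toggles to 79. Pinch the nose along x, tips just above the shoulders. Feet 17 mm long at both ends; the groove between (along y, 56 mm wide, 11 deep) straddles the rail. Origin: underside centre, level with the feet.
- breaker_4p: four-pole breaker, white, 4 black toggles on top, 70 mm wide (y), 430 g, upright. Body 90 mm long (x) up to its shoulders at z = 42 mm; mid nose 45 mm long (x), z 42 to 72; toggles to 79. Pinch the nose along x, tips just above the shoulders. Feet 17 mm long at both ends; the groove between (along y, 56 mm wide, 11 deep) straddles the rail. Origin: underside centre, level with the feet.
- saddle_0: fixed black saddle, number 0 of 0 to 3 along the rail (+y), 80 to 100 mm apart: 40 mm across the rail (x), 14 mm along it (y), 9 mm high. Origin: underside centre, at the backplate's top face, 4 mm above the bench (z = 0). The steel rail runs along y, 35 mm wide, 7.5 mm high. A wire duct, top 40 mm above the bench, runs 90 to 130 mm off on the +x side.
- saddle_1: fixed black saddle, number 1 of 0 to 3 along the rail (+y), 80 to 100 mm apart: 40 mm across the rail (x), 14 mm along it (y), 9 mm high. Origin: underside centre, at the backplate's top face, 4 mm above the bench (z = 0). The steel rail runs along y, 35 mm wide, 7.5 mm high. A wire duct, top 40 mm above the bench, runs 90 to 130 mm off on the +x side.
- saddle_2: fixed black saddle, number 2 of 0 to 3 along the rail (+y), 80 to 100 mm apart: 40 mm across the rail (x), 14 mm along it (y), 9 mm high. Origin: underside centre, at the backplate's top face, 4 mm above the bench (z = 0). The steel rail runs along y, 35 mm wide, 7.5 mm high. A wire duct, top 40 mm above the bench, runs 90 to 130 mm off on the +x side.
- saddle_3: fixed black saddle, number 3 of 0 to 3 along the rail (+y), 80 to 100 mm apart: 40 mm across the rail (x), 14 mm along it (y), 9 mm high. Origin: underside centre, at the backplate's top face, 4 mm above the bench (z = 0). The steel rail runs along y, 35 mm wide, 7.5 mm high. A wire duct, top 40 mm above the bench, runs 90 to 130 mm off on the +x side.
- incomer: incoming-supply terminal block, a fixed grey block 62 mm (x, across the rail) by 34 mm (y) by 50 mm high with two brass screws on top, on the rail about 80 mm beyond saddle_0 or about 80 mm beyond saddle_3 (it changes from start to start; the other end has a thin 9 mm grey end stop). Origin: centre of its underside.

How it is judged:
By the outcome, as a careful person would: the job done as asked, in the order asked, and still so for the second after the job is handed in, with the robot touching nothing.
It also fails if it takes over 91 s, if anything falls off the work surface, if the arm or the gripper's body presses on something with over 40 N, if the wrist force passes 120 N, or if a joint passes its speed limit or range.

ROBOT

A 7-joint arm with a two-finger parallel gripper is mounted at the origin on the work surface. World frame = base frame: x ahead of the robot, y to its left, z up, the work surface at z = 0. Lengths are in m, angles in rad, forces in N, time in s.
With the tool pointing down it reaches from about 0.4 to 0.85 m from the base axis. Payload 10.4 kg.
Tool frame: the origin (TCP) lies at the very end of the fingers, on their centre line; the grasp point (between the pads) lies 19 mm behind it; z points along the fingers, y is the direction in which the jaws open and shut (so a half turn about z gives the same grasp; the last joint's range is limited). The gripper opens to 85 mm and grips with 20 to 120 N. Pads are 22 mm wide; open, the fingers measure 114 mm over their backs; the gripper's body (76 mm by 85 mm) begins 54 mm behind the grasp point. The pads swing forward as they close: fully open they stand 13 mm farther back than shut.
Start: joints at [-1.288, 0.332, -0.065, 1.46, 0.022, 1.35, -0.088], TCP at [0.188, 0.596, 0.231] pointing down, gripper open.
Joint ranges: [-2.6, 2.6], [-0.5, 2.12], [-1.47, 1.34], [0.16, 2.42], [-1.27, 4.41], [0.06, 2.06], [-2.6, 2.6]. Speed limits (rad/s): [2.22, 2.22, 2.79, 2.79, 3.14, 3.14, 3.14].

INTERFACE

Orientations are given as a unit quaternion [x, y, z, w].
In Python, from workcell import manip gives the robot as it stands.
- The arm moves only by the tool arm_command, never from a script. Its arguments are lists of equal length, an entry for each row: "slide": the shift along the tool's x, y, z in mm, a list of three; "turn": the turn about the tool's z in degrees; "grip": the closure, from 0 (fully open) to 1 (shut). In form: {"slide": [[tx, ty, tz], ...], "turn": [turn, ...], "grip": [grip, ...]}. A call has 1 to 10 rows; each row shifts and turns the commanded pose from where the row before left it, along the tool's axes as they then stand; what a row does not reach is not made up. A row lasts 1/12 s, in which the tool goes at most 41.7 mm and 7.16 degrees, less where a joint would pass 70% of its speed; a pose out of reach is approached as far as the arm can. A call with a gripper value outside its range is refused whole. The fingers move at their own pace and stop on an object; "newtons" is the grip in N (left out, the last holds). Time passes only in rows, so rows that do not move let the fingers close. It gives the time, the measured TCP pose, the force and the opening at its end, in the units of the state.
- manip.get_obs(): the state, without advancing time (a new reading comes with each control period).
- manip.camera(name): name is "scene" or "top" or "wrist"; returns the picture (400x640x3 uint8, blue, green, red); there is no depth.
- manip.camera_info(name): a dict with "fx", "fy", "cx", "cy" (pixels), "rvec" (rotation vector, rad) and "tvec" (3), from world to camera coordinates, as OpenCV has them. Camera axes: x right, y down, z forward; pixel columns grow to the right and rows downward; lengths in m; the calibration is good to about 2 mm. A picture is of the moment at which its call begins: read the wrist's pose just before it. camera_info takes no time and is no camera call; for the wrist camera it gives the pose at the moment of the call.
- manip.hand_in(): hands the job in, once; it reports no verdict.
Trained networks look in the newest picture that a camera, given by its name, has taken for a name from the list of things; names that differ only in an ending like _2 or _b are one class to them, and where a whole thing is asked for, a point or a joint stands for the part that bears it (a point fixed in the world has none). Each returns a list of dicts, best first, with "score" (0 to 1); they miss things now and then, are a little off and sometimes report something else, mostly with a low value. They report only what shows in the picture. A call takes as long as a camera call.
- manip.cut_out(target, camera): "pixels" (400x640 bool, what is visible of it).
- manip.tip_of(target, camera): "xyz" ([x, y, z] in m, in the coordinates of the camera as it stood for that picture, good to about 4 mm: a listed point, or the origin of a listed thing).
The state is a dict: "clock": time; "joint_pos": joint angles; "joint_velocities": joint speeds; "tau": joint torques, N m; "position": TCP position; "ee_rot": TCP orientation; "ft_force": force on the tool from outside, world axes, zero at the start; "torque": the same for the moment, N m; "grip_width": opening from 0.0 (shut) to 1.0 (fully open).
Only numpy, scipy, OpenCV 4.12 (cv2) and the standard library are available. Lean on these libraries where they do the work, as an engineer would, in place of code of your own. Each camera call takes 0.05 s, during which the arm holds its last target.

## Working session

There is one attempt and no reset: what is moved stays moved. The work goes in short steps, Python scripts to look and compute and a tool call to move; the robot and the scene stay as the last step left them, time stands still between calls to the robot, and variables do not carry over. Pictures are saved under pics/ and viewed, and the job is handed in when it is done.

Besides the shell and the picture viewer there is one more tool, called after "Emit:" as name(argument=value, ...), one argument or row to a line, values as JSON. arm_command: Moves the arm, as the interface text tells. Its arguments: {"type":"object","properties":{"slide":{"type":"array","items":{"type":"array","items":{"type":"number"}}},"turn":{"type":"array","items":{"type":"number"}},"grip":{"type":"array","items":{"type":"number"}},"newtons":{"type":"number"}},"required":["slide","turn","grip"]}

```bash
mkdir -p pics; ls; python3 - <<'E'
from workcell import manip
import cv2
o=manip.get_obs();print(o)
for n in("scene","top","wrist"):
    i=manip.camera_info(n);print(n,i)
    cv2.imwrite(f"pics/{n}0.png",manip.camera(n))
E
```

```text
pics
{'clock': 0.0, 'joint_pos': array([-1.28756542,  0.33287243, -0.06470993,  1.46097996,  0.02157677,
        1.34990833, -0.08850048]), 'joint_velocities': array([-0.00137033, -0.00105002, -0.00122971,  0.00072843,  0.00016791,
       -0.00046513,  0.00058381]), 'tau': array([-8.39504137e-04, -6.25450373e+01,  4.87658079e-02, -3.91606307e+01,
        1.62073423e-02,  9.84915532e-03, -3.71363262e-05]), 'position': array([0.18805238, 0.59562155, 0.23049716]), 'ee_rot': array([ 1.52307518e-01,  9.88332878e-01, -7.31249288e-04, -9.02069250e-05]), 'ft_force': array([ 0.62366324, -0.35786887,  0.08257241]), 'torque': array([-0.00282938,  0.00661544,  0.00124731]), 'grip_width': 1.000611628851072}
scene {'fx': 433.3250916644021, 'fy': 433.3250916644021, 'cx': 324.24730441777785, 'cy': 197.873353975663, 'rvec': array([ 2.34503157,  1.03117165, -0.31135491]), 'tvec': array([-0.3581924 , -0.3101761 ,  1.22353092])}
top {'fx': 433.1886274242516, 'fy': 433.1886274242516, 'cx': 322.77854202731083, 'cy': 203.00478210983417, 'rvec': array([ 2.18003315, -2.02486142,  0.2216357 ]), 'tvec': array([-0.0347671 ,  0.56275018,  1.0061388 ])}
wrist {'fx': 324.6233431708387, 'fy': 324.6233431708387, 'cx': 319.5213435684571, 'cy': 200.39037162315333, 'rvec': array([-2.30846076, -1.69098394, -0.28079738]), 'tvec': array([-0.62510632, -0.04113923,  0.38261613])}
```

View pics/scene0.png

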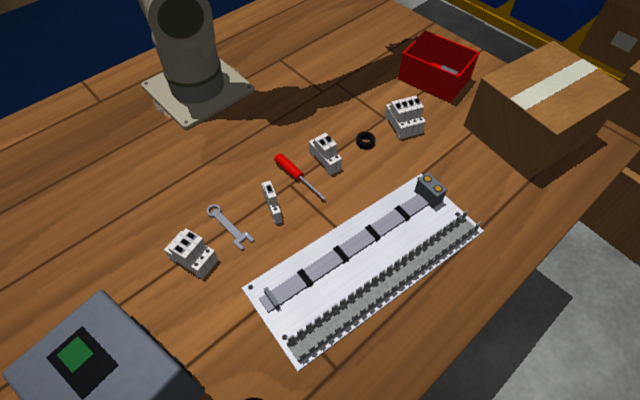

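View pics/top0.png

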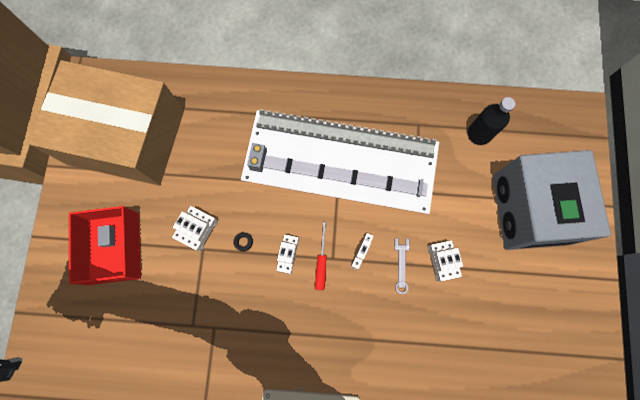

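View pics/wrist0.png

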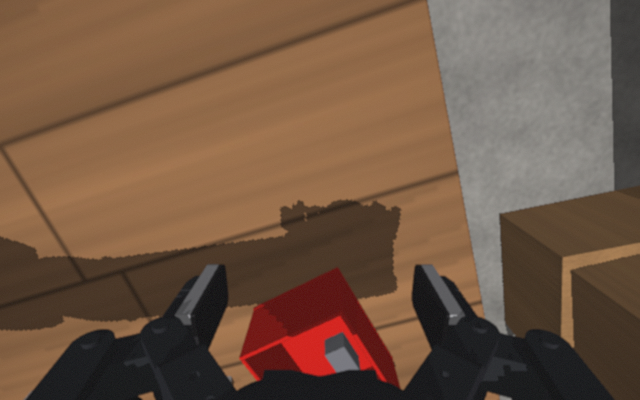

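The top picture shows the incomer with its brass screws at the left, the +y end (255,155). The end stop is at (421,188) and the four saddles lie between them. The breakers from left to right are 4p (195,228), 2p (287,253), 1p (363,250) and 3p (446,260). Next I'll run the networks.

```bash
cat > h.py <<'E'
from workcell import manip
import cv2, numpy as np
from scipy.spatial.transform import Rotation as R
def cam(n):
    i=manip.camera_info(n);K=np.array([[i['fx'],0,i['cx']],[0,i['fy'],i['cy']],[0,0,1.]])
    return K,cv2.Rodrigues(np.array(i['rvec']))[0],np.array(i['tvec'])
def toworld(c,p): K,Rm,t=c; return Rm.T@(np.array(p)-t)
def proj(c,P): K,Rm,t=c; return cv2.projectPoints(np.array(P,float).reshape(-1,3),cv2.Rodrigues(Rm)[0],t,K,None)[0].reshape(-1,2)
def onplane(c,uv,z):
    K,Rm,t=c; uv=np.atleast_2d(uv); d=(np.linalg.inv(K)@np.c_[uv,np.ones(len(uv))].T).T@Rm
    o=-Rm.T@t; return o+d*((z-o[2])/d[:,2])[:,None]
def tri(c1,p1,c2,p2):
    P=[c[0]@np.c_[c[1],c[2]] for c in(c1,c2)]
    X=cv2.triangulatePoints(P[0],P[1],np.array(p1,float).reshape(2,1),np.array(p2,float).reshape(2,1)); return (X[:3]/X[3]).ravel()
E
python3 - <<'E'
from h import *
import pickle
np.set_printoptions(precision=4,suppress=True)
M={}
for n in("top","scene"):
    c=cam(n); manip.camera(n)
    for t in["breaker_1p","breaker_2p","breaker_3p","breaker_4p","saddle_0","incomer"]:
        for d in manip.tip_of(t,n): print(n,t,round(d['score'],2),toworld(c,d['xyz']),proj(c,toworld(c,d['xyz']))[0])
        if t[0]in'bi':
          r=manip.cut_out(t,n)
          M[n,t]=[(d['score'],d['pixels']) for d in r]
          for d in r:
            ys,xs=np.nonzero(d['pixels']); print('   cut',round(d['score'],2),len(xs),xs.mean(),ys.mean())
pickle.dump(M,open('M.pkl','wb'))
print(manip.get_obs()['clock'])
E
```

```text
top breaker_1p 0.74 [ 0.4537 -0.0986  0.0011] [360.9039 253.2877]
   cut 0.62 319 361.7460815047022 251.25078369905955
top breaker_2p 0.63 [ 0.4361  0.0809 -0.0027] [290.0421 255.1319]
   cut 0.59 538 286.8085501858736 254.12081784386618
   cut 0.26 105 388.93333333333334 183.2095238095238
top breaker_3p 0.66 [ 0.447  -0.306  -0.0031] [442.1553 262.0831]
   cut 0.56 1018 444.7829076620825 261.090373280943
top breaker_4p 0.63 [ 0.4816  0.3218 -0.0015] [198.428  230.4916]
   cut 0.69 1253 193.2338387869114 228.46687948922585
top saddle_0 0.66 [ 0.6368 -0.1591  0.0008] [387.6979 185.4826]
top saddle_0 0.58 [ 0.653  -0.0664  0.0017] [352.89  176.946]
top saddle_0 0.49 [0.6628 0.016  0.0014] [322.0612 171.2132]
top saddle_0 0.39 [0.669  0.1065 0.0064] [288.0886 166.0073]
top incomer 0.71 [0.6828 0.1824 0.0042] [260.1688 159.2457]
   cut 0.58 440 256.1840909090909 157.66590909090908
scene breaker_1p 0.86 [ 0.4582 -0.0996 -0.0032] [271.8153 208.525 ]
   cut 0.68 392 271.9107142857143 201.2372448979592
scene breaker_2p 0.64 [ 0.434   0.0905 -0.0031] [325.289  159.7331]
   cut 0.57 779 326.26572528883185 152.46598202824134
scene breaker_3p 0.59 [ 0.4461 -0.307  -0.0057] [192.0265 260.388 ]
scene breaker_4p 0.66 [ 0.4808  0.325  -0.0009] [401.9369 123.6417]
   cut 0.56 1280 405.9078125 116.21875
scene saddle_0 0.72 [ 0.64   -0.1576  0.0033] [304.886  276.9685]
scene saddle_0 0.65 [0.6612 0.0161 0.0048] [370.7449 233.8965]
scene saddle_0 0.46 [0.6704 0.1008 0.0038] [399.5353 214.8639]
scene saddle_0 0.4 [ 0.6535 -0.0655  0.0025] [341.5447 254.5   ]
scene incomer 0.87 [0.6788 0.1873 0.0007] [426.6129 196.8915]
scene incomer 0.57 [ 0.6513 -0.0639  0.0044] [341.4041 252.9531]
   cut 0.88 693 430.5887445887446 189.0923520923521
1.35
```

The incomer is at +y beyond saddle_3, so the order is 4p→3, 3p→2, 2p→1 and 1p→0. I'll refine the poses, including yaw, with silhouette fits in both views, and fit the saddles from their dark blobs.

```bash
cat > fit.py <<'E'
from h import *
from scipy.optimize import minimize
W={'breaker_1p':.018,'breaker_2p':.035,'breaker_3p':.053,'breaker_4p':.070}
def box(x0,x1,w,z0,z1): return np.array([[x,y,z] for x in(x0,x1) for y in(-w/2,w/2) for z in(z0,z1)])
def sil(c,name,p,zb=0,S=4,shape=(400,640)):
    w=W[name]; m=np.zeros((shape[0]*S,shape[1]*S),np.uint8)
    cs,sn=np.cos(p[2]),np.sin(p[2]); Rz=np.array([[cs,-sn,0],[sn,cs,0],[0,0,1]])
    for b in(box(-.045,.045,w,0,.042),box(-.0225,.0225,w,.042,.072),box(-.006,.006,w*.7,.07,.079)):
        q=proj(c,b@Rz.T+[p[0],p[1],zb])
        h=cv2.convexHull(((q+.5)*S*16).astype(np.int32)); cv2.fillConvexPoly(m,h,1,shift=4)
    return m
def fit(name,views,p0,zb=0,S=4):
    big=[(c,cv2.resize(mk.astype(np.float32),None,fx=S,fy=S,interpolation=cv2.INTER_LINEAR)>.5) for c,mk in views]
    def cost(q):
        p=np.array(q)*[.01,.01,.1]; s=0
        for c,mk in big:
            m=sil(c,name,p,zb,S)>0; s-= (m&mk).sum()/(m|mk).sum()
        return s/len(big)
    best=None
    for yaw in np.radians([-40,-30,-20,-10,0,10,20,30,40]) if len(p0)==2 else [p0[2]]:
        q=np.array([p0[0],p0[1],yaw])/[.01,.01,.1]
        r=cost(q)
        if best is None or r<best[0]: best=(r,q)
    r=minimize(cost,best[1],method='Nelder-Mead',options=dict(initial_simplex=best[1]+np.array([[0,0,0],[.5,0,0],[0,.5,0],[0,0,1.2]]),xatol=.005,fatol=1e-5))
    p=r.x*[.01,.01,.1]; return p,-r.fun
E
python3 - <<'E'
from fit import *
import pickle
np.set_printoptions(precision=4,suppress=True)
M=pickle.load(open('M.pkl','rb'))
C={n:cam(n) for n in("top","scene")}
I={n:cv2.imread(f'pics/{n}0.png') for n in C}
P0=dict(breaker_1p=(.456,-.099),breaker_2p=(.435,.086),breaker_3p=(.447,-.306),breaker_4p=(.481,.323))
for k,p0 in P0.items():
    V=[(n,C[n],M[n,k][0][1]) for n in C if M[n,k]]
    res=[fit(k,[v[1:]for v in V],p0)]
    for v in V: res.append(fit(k,[v[1:]],p0))
    for (p,s),n in zip(res,['both']+[v[0] for v in V]): print(k,n,p[:2],np.degrees(p[2]).round(1),round(s,3))
    for n in C:
        m=sil(C[n],k,res[0][0],0,1).astype(np.uint8)
        cs,_=cv2.findContours(m,cv2.RETR_EXTERNAL,cv2.CHAIN_APPROX_NONE); cv2.drawContours(I[n],cs,-1,(0,0,255),1)
# saddles
S=[(.638,-.158),(.653,-.066),(.662,.016),(.670,.104)]
J={n:cv2.imread(f'pics/{n}0.png') for n in C}
for s in S:
    uv={}
    for n in C:
        u=proj(C[n],[*s,.010])[0]; x0,y0=(u-13).astype(int); g=J[n][y0:y0+27,x0:x0+27].max(2)
        nb,l,st,ce=cv2.connectedComponentsWithStats((g<60).astype(np.uint8))
        i=1+np.argmax(st[1:,4]); w=np.clip(90-g.astype(float),0,90)*(l==i); yy,xx=np.mgrid[:27,:27]
        uv[n]=(x0+(w*xx).sum()/w.sum(),y0+(w*yy).sum()/w.sum()); print(n,st[i],end=' ')
    X=tri(C['top'],uv['top'],C['scene'],uv['scene']); print('tri',X, [onplane(C[n],uv[n],.011)[0][:2] for n in C])
for n in C: cv2.imwrite(f'pics/{n}_fit.png',cv2.resize(I[n][90:310,150:480] if n=='top' else I[n][80:300,150:480],None,fx=2.4,fy=2.4))
E
```

```text
breaker_1p both [ 0.456  -0.0973] -21.5 0.88
breaker_1p top [ 0.456  -0.0974] -21.0 0.937
breaker_1p scene [ 0.4583 -0.0979] -22.8 0.839
breaker_2p both [0.4362 0.0865] -9.6 0.86
breaker_2p top [0.4355 0.0861] -6.8 0.857
breaker_2p scene [0.4357 0.0875] -10.8 0.875
breaker_3p both [ 0.4471 -0.3019] 16.0 0.937
breaker_3p top [ 0.4471 -0.3019] 16.0 0.937
breaker_4p both [0.4825 0.3256] -23.1 0.949
breaker_4p top [0.4819 0.325 ] -22.6 0.953
breaker_4p scene [0.483  0.3257] -22.3 0.951
top [12  5  7 15 58] scene [  7   8  15  17 108] tri [ 0.6424 -0.1606  0.0065] [array([ 0.6404, -0.1611]), array([ 0.6447, -0.1608])]
top [12  7  7 14 56] scene [ 6  7 15 17 92] tri [ 0.6526 -0.0681  0.007 ] [array([ 0.6507, -0.0689]), array([ 0.6547, -0.0686])]
top [ 9  8  7 14 57] scene [ 8  6 14 16 85] tri [0.6619 0.0197 0.0071] [array([0.6598, 0.0184]), array([0.664 , 0.0191])]
top [11  7  6 14 58] scene [ 8  7 15 15 85] tri [0.6716 0.1066 0.0072] [array([0.6693, 0.1049]), array([0.6737, 0.1058])]
```

```bash
ls -la pics
```

```text
total 1884
drwxr-xr-x 2 agent agent   4096 Dec  7 16:53 .
drwxr-xr-x 3 agent agent   4096 Dec  7 16:52 ..
-rw-r--r-- 1 agent agent 353136 Dec  7 16:51 scene0.png
-rw-r--r-- 1 agent agent 481746 Dec  7 16:53 scene_fit.png
-rw-r--r-- 1 agent agent 347864 Dec  7 16:51 top0.png
-rw-r--r-- 1 agent agent 417138 Dec  7 16:53 top_fit.png
-rw-r--r-- 1 agent agent 314555 Dec  7 16:51 wrist0.png
```

View pics/top_fit.png

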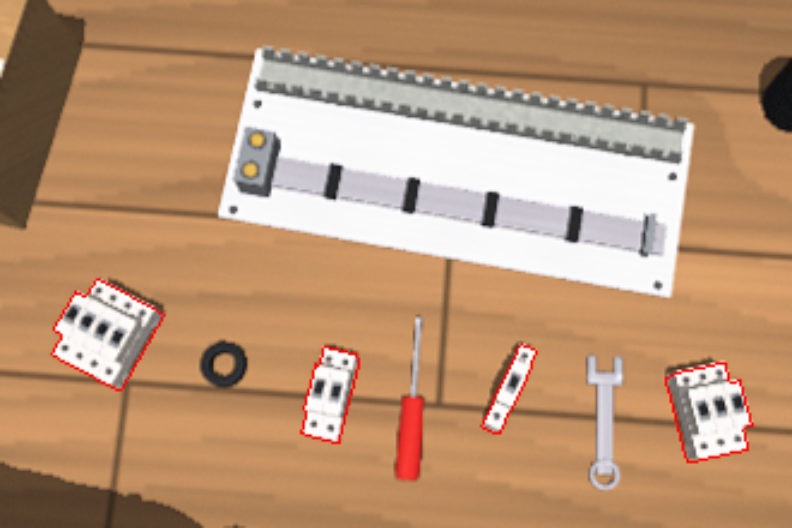

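View pics/scene_fit.png

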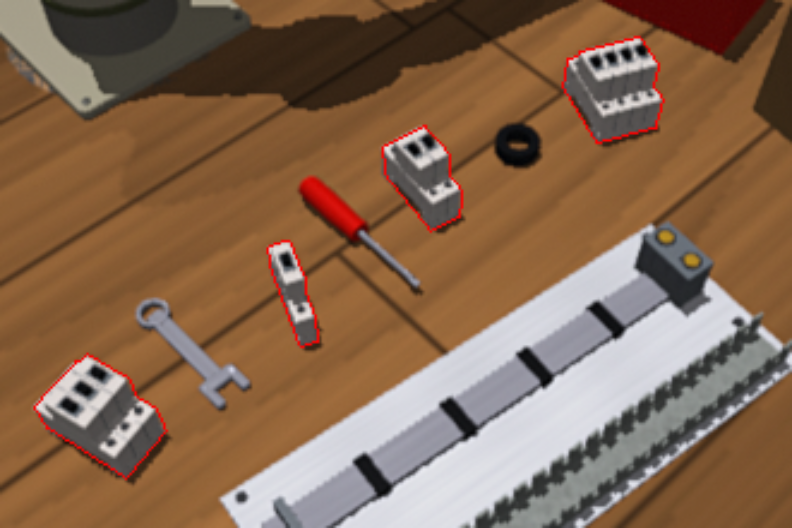

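The red outlines hug all four breakers in both views, which confirms z = 0 bases and 72–79 mm tops. Next I'll write a row planner and move above the 4p.

```bash
cat > plan.py <<'E'
from h import *
def plan(wps,vmax=38.,tmax=6.5,nd=0):
    """wps: list of (x,y,z,jawdeg,grip). jawdeg = world angle of tool y. prints rows"""
    o=manip.get_obs(); p=np.array(o['position'])*1000; Rm=R.from_quat(o['ee_rot']).as_matrix()
    a=np.degrees(np.arctan2(Rm[1,1],Rm[0,1])); print('clock',round(o['clock'],2),'pos',p.round(1),'jaw',a.round(1),'tilt',np.degrees(np.arccos(-Rm[2,2])).round(2),'w',round(o['grip_width'],3))
    rows=[]
    for x,y,z,j,g in wps:
        t=np.array([x,y,z])*1000; d=t-p; da=(j-a+90)%180-90
        n=max(1,int(np.ceil(max(np.linalg.norm(d)/vmax,abs(da)/tmax)))); p0,a0=p.copy(),a
        # slow-start/stop: uniform
        for i in range(1,n+1):
            tp=p0+d*i/n; ta=a0+da*i/n
            r=np.radians(a); ty=np.array([np.cos(r),np.sin(r),0]); tz=np.array([0,0,-1.]); tx=np.cross(ty,tz)
            e=tp-p; s=np.round([e@tx,e@ty,e@tz],nd)+0.; tu=np.round(a-ta,1 if nd else 0)+0.
            p=p+s[0]*tx+s[1]*ty+s[2]*tz; a=a-tu; rows.append((s.tolist(),float(tu),g))
    for k in range(0,len(rows),10):
        b=rows[k:k+10]; print('{"slide":',[[int(v) if v==int(v) else v for v in q[0]] for q in b],', "turn":',[int(q[1]) if q[1]==int(q[1]) else round(q[1],1) for q in b],', "grip":',[q[2] for q in b],'}')
    print('end',p.round(1),round(a,1),len(rows),'rows')
E
python3 -c "
from plan import *
plan([(.4825,.3255,.2,-23,0)])"
```

```text
clock 1.35 pos [188.1 596.  231.3] jaw 72.5 tilt 0.01 w 0.999
{"slide": [[-26, -12, 2], [-24, -15, 2], [-23, -17, 3], [-21, -20, 2], [-19, -21, 2], [-16, -24, 2], [-14, -25, 3], [-11, -26, 2], [-8, -27, 2], [-6, -28, 2]] , "turn": [-6, -6, -6, -6, -6, -6, -6, -6, -6, -6] , "grip": [0, 0, 0, 0, 0, 0, 0, 0, 0, 0] }
{"slide": [[-2, -29, 3], [0, -28, 2], [4, -29, 2], [6, -27, 2]] , "turn": [-6, -6, -6, -7] , "grip": [0, 0, 0, 0] }
end [482.2 325.8 200.3] 157.5 14 rows
```

```bash
sed -i 's/(j-a+90)%180-90/(j-a+180)%360-180/' plan.py; python3 -c "
from plan import *
plan([(.4825,.3255,.2,-23,0)])"
```

```text
clock 1.35 pos [188.1 596.  231.3] jaw 72.5 tilt 0.01 w 0.999
{"slide": [[-24, -11, 2], [-25, -9, 2], [-26, -6, 2], [-27, -2, 2], [-27, 0, 2], [-26, 3, 3], [-26, 6, 2], [-25, 9, 2], [-24, 12, 2], [-23, 14, 2]] , "turn": [6, 7, 6, 6, 7, 6, 7, 6, 6, 7] , "grip": [0, 0, 0, 0, 0, 0, 0, 0, 0, 0] }
{"slide": [[-21, 16, 2], [-18, 19, 2], [-17, 21, 2], [-14, 23, 2], [-12, 24, 2]] , "turn": [6, 6, 7, 6, 6] , "grip": [0, 0, 0, 0, 0] }
end [483.  325.4 200.3] -22.5 15 rows
```

Emit:
arm_command(
  slide=[
    [-24,-11,2],
    [-25,-9,2],
    [-26,-6,2],
    [-27,-2,2],
    [-27,0,2],
    [-26,3,3],
    [-26,6,2],
    [-25,9,2],
    [-24,12,2],
    [-23,14,2],
  ],
  turn=[6,7,6,6,7,6,7,6,6,7],
  grip=[0,0,0,0,0,0,0,0,0,0],
)

```text
clock: 2.18
position: [0.3856, 0.4146, 0.2104]
ee_rot: [0.655, 0.756, 0.0, -0.0]
ft_force: [0.0, -0.0, -0.6]
grip_width: 1.002
```

Emit:
arm_command(
  slide=[
    [-21,16,2],
    [-18,19,2],
    [-17,21,2],
    [-14,23,2],
    [-12,24,2],
    [0,0,0],
  ],
  turn=[6,6,7,6,6,0],
  grip=[0,0,0,0,0,0],
)

```text
clock: 2.68
position: [0.487, 0.3201, 0.2002]
ee_rot: [0.835, 0.55, 0.0, 0.001]
ft_force: [-0.6, -1.3, -0.1]
grip_width: 0.996
```

```bash
cat > look.py <<'E'
import sys
from fit import *
from plan import plan
np.set_printoptions(precision=4,suppress=True)
def look(k,p0,zb=0,tag='',draw=True):
    c=cam('wrist'); im=manip.camera('wrist'); r=manip.cut_out(k,'wrist')
    print(manip.get_obs()['position'],manip.get_obs()['clock'])
    if r:
        for d in r[:2]:
            ys,xs=np.nonzero(d['pixels']); print('cut',d['score'],len(xs),xs.mean(),ys.mean())
        p,s=fit(k,[(c,r[0]['pixels'])],p0,zb); print('fit',p[:2],np.degrees(p[2]),s)
        m=sil(c,k,p,zb,1); cs,_=cv2.findContours(m,cv2.RETR_EXTERNAL,cv2.CHAIN_APPROX_NONE); im=im.copy(); cv2.drawContours(im,cs,-1,(0,0,255),1)
    cv2.imwrite(f'pics/w_{tag}.png',im)
E
python3 -c "
from look import *
look('breaker_4p',(.4825,.3255,np.radians(-23)),tag='4p')
print(manip.get_obs()['joint_pos'])
plan([])"
```

```text
[0.4836 0.3245 0.2003] 2.7833
cut 0.61 7620 312.9700787401575 178.69409448818897
fit [0.481  0.3243] -22.616554819393 0.9743735535072194
[-0.9602  0.2597  0.3463  1.6392 -0.0915  1.2588 -0.9911]
clock 2.78 pos [483.6 324.5 200.3] jaw -22.6 tilt 0.01 w 1.003
end [483.6 324.5 200.3] -22.6 0 rows
```

View pics/w_4p.png

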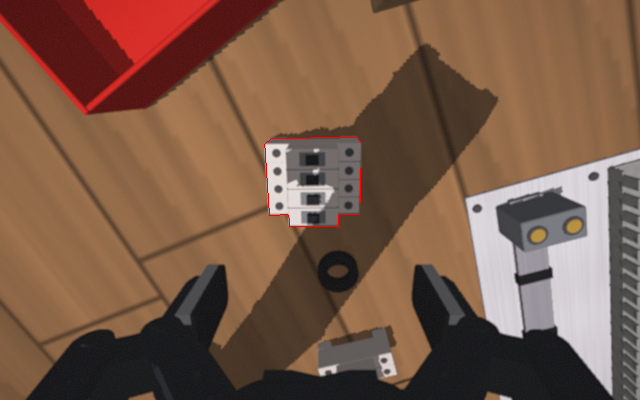

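The wrist fit agrees to within about 1.5 mm, with the 4p at pixel (313,180). Next I'll descend and grasp.

```bash
python3 -c "
from plan import *
plan([(.482,.325,.07,-22.6,0),(.482,.325,.044,-22.6,0)],vmax=30)"
```

```text
clock 2.78 pos [483.6 324.5 200.3] jaw -22.6 tilt 0.01 w 1.003
{"slide": [[0, 0, 26], [0, -1, 26], [0, 0, 26], [0, 0, 26], [0, -1, 26], [0, 0, 26]] , "turn": [0, 0, 0, 0, 0, 0] , "grip": [0, 0, 0, 0, 0, 0] }
end [481.8 325.3  44.3] -22.6 6 rows
```

Emit:
arm_command(
  slide=[
    [0,0,30],
    [0,-1,30],
    [0,0,30],
    [0,-1,26],
    [0,0,22],
    [0,0,18],
    [0,0,0],
    [0,0,0],
    [0,0,0],
    [0,0,0],
  ],
  turn=[0,0,0,0,0,0,0,0,0,0],
  grip=[0,0,0,0,0,0,0,0.7,0.7,0.7],
  newtons=50,
)

```text
clock: 3.62
position: [0.4817, 0.3272, 0.046]
ee_rot: [0.831, 0.556, 0.001, -0.0]
ft_force: [-0.4, 0.7, 0.2]
grip_width: 0.608
```

Emit:
arm_command(
  slide=[
    [0,0,0],
    [0,0,0],
    [0,0,0],
    [0,0,0],
  ],
  turn=[0,0,0,0],
  grip=[0.7,0.7,0.7,0.7],
)

```text
clock: 3.95
position: [0.4823, 0.3271, 0.0463]
ee_rot: [0.832, 0.555, 0.002, -0.0]
ft_force: [0.4, -0.4, 6.4]
grip_width: 0.513
```

```bash
python3 -c "
from plan import *
plan([(.482,.327,.125,-22.6,.7),(.6715,.107,.125,-6.2,.7)],vmax=34)"
```

```text
clock 3.95 pos [482.3 327.1  46.3] jaw -22.5 tilt 0.21 w 0.513
{"slide": [[0, 0, -26], [0, 0, -26], [0, 0, -27], [-15, 29, 0], [-15, 28, 0], [-17, 28, 0], [-17, 27, 0], [-18, 27, 0], [-18, 26, 0], [-20, 26, 0]] , "turn": [0, 0, 0, -2, -2, -1, -2, -2, -2, -2] , "grip": [0.7, 0.7, 0.7, 0.7, 0.7, 0.7, 0.7, 0.7, 0.7, 0.7] }
{"slide": [[-21, 24, 0], [-21, 25, 0]] , "turn": [-1, -2] , "grip": [0.7, 0.7] }
end [671.7 106.9 125.3] -6.5 12 rows
```

Emit:
arm_command(
  slide=[
    [0,0,-20],
    [0,0,-28],
    [0,0,-30],
    [-15,29,0],
    [-15,28,0],
    [-17,28,0],
    [-17,27,0],
    [-18,27,0],
    [-18,26,0],
    [-20,26,0],
  ],
  turn=[0,0,0,-2,-2,-1,-2,-2,-2,-2],
  grip=[0.7,0.7,0.7,0.7,0.7,0.7,0.7,0.7,0.7,0.7],
)

```text
clock: 4.78
position: [0.6293, 0.1542, 0.1226]
ee_rot: [0.763, 0.647, 0.0, -0.0]
ft_force: [0.2, 0.5, -4.2]
grip_width: 0.514
```

Emit:
arm_command(
  slide=[
    [-20,24,0],
    [-19,22,0],
    [0,0,0],
    [0,0,0],
  ],
  turn=[-1,-2,0,0],
  grip=[0.7,0.7,0.7,0.7],
)

```text
clock: 5.12
position: [0.6686, 0.1067, 0.1223]
ee_rot: [0.747, 0.664, -0.0, 0.0]
ft_force: [0.3, -0.3, -2.5]
grip_width: 0.511
```

```bash
python3 -c "
from plan import *
plan([])
for n in('wrist','scene'): cv2.imwrite(f'pics/{n}_4pheld.png',manip.camera(n))
print(manip.camera_info('wrist'))
plan([])
"
```

```text
clock 5.12 pos [668.6 106.7 122.3] jaw -6.7 tilt 0.06 w 0.511
end [668.6 106.7 122.3] -6.7 0 rows
{'fx': 324.6233431708387, 'fy': 324.6233431708387, 'cx': 319.5213435684571, 'cy': 200.39037162315333, 'rvec': array([-2.80913639,  0.16033086,  0.02683671]), 'tvec': array([-0.64949449,  0.16920114,  0.33931518])}
clock 5.22 pos [667.5 110.2 122.2] jaw -6.5 tilt 0.06 w 0.517
end [667.5 110.2 122.2] -6.5 0 rows
```

View pics/wrist_4pheld.png

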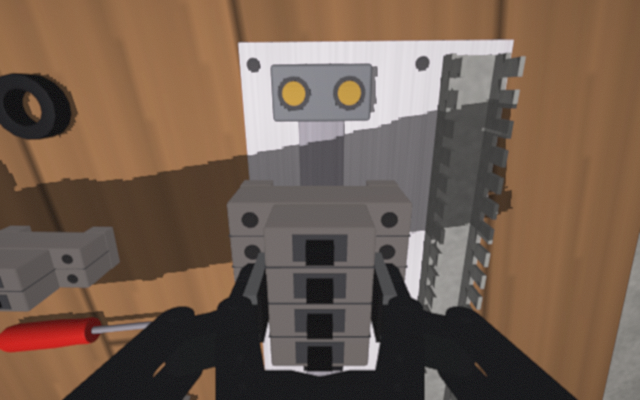

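View pics/scene_4pheld.png

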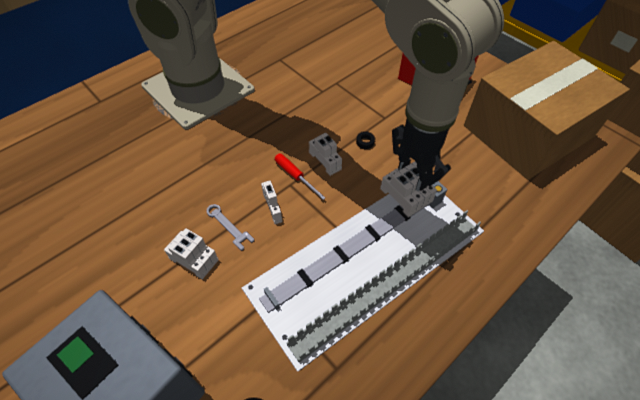

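```bash
python3 - <<'E'
from plan import *
plan([])
i={'rvec': np.array([-2.80913639,  0.16033086,  0.02683671]), 'tvec':np.array([-0.64949449,  0.16920114,  0.33931518])}
K=cam('wrist')[0]; c=(K,cv2.Rodrigues(i['rvec'])[0],i['tvec']); c2=cam('wrist'); print('cam',-c[1].T@c[2],-c2[1].T@c2[2])
im=cv2.imread('pics/wrist_4pheld.png')
tcp=np.array([.668,.1085,.1223]); a=np.radians(-6.6); Rz=np.array([[np.cos(a),-np.sin(a),0],[np.sin(a),np.cos(a),0],[0,0,1]])
for oy,col in((0,(0,0,255)),(-.004,(0,255,0))):
    for x,z,w in((.045,.042,.07),(.0225,.072,.07)):
        q=np.array([[sx*x,sy*w/2+oy,z-.044] for sx,sy in((-1,-1),(1,-1),(1,1),(-1,1))])@Rz.T+tcp
        cv2.polylines(im,[proj(c,q).round().astype(int)],True,col,1)
for r in(130,155,178):
    print([onplane(c,(u,r),.0115)[0][:2].round(4) for u in(299.5,344.5)])
g=im[155,280:370].max(1);print(g)
for u in((293,94),(349,94)): print(onplane(c,u,.055)[0])
s=np.array([[.6425,-.161],[.6527,-.0687],[.662,.019],[.6715,.1055]])
for q in s: cv2.circle(im,tuple(int(v) for v in proj(c,[*q,.013])[0]),3,(255,0,0),-1)
cv2.imwrite('pics/held_ov.png',im)
E
```

```text
clock 5.22 pos [667.5 110.2 122.2] jaw -6.5 tilt 0.06 w 0.517
end [667.5 110.2 122.2] -6.5 0 rows
cam [0.67600585 0.19389603 0.26650953] [0.67600585 0.19389603 0.26650953]
[array([0.6572, 0.1665]), array([0.6918, 0.1625])]
[array([0.6546, 0.1471]), array([0.6901, 0.1431])]
[array([0.6521, 0.1285]), array([0.6884, 0.1244])]
[114 112 111 112 112 113 114 111 112 114 113 112 112 112 113 114 116 115
 110  97  88  88  90  91  90  86  87  87  89  91  90  90  87  87  88  89
  88  88  89  88  89  87  87  87  88  87  88  87  88  88  88  88  86  85
  86  85  85  87  87  88  89  88  86  94 112 118 118 117 119 117 117 117
 116 117 118 118 118 118 117 116 116 113 115 116 116 116 117 118 116 119]
[0.65937057 0.19333141 0.055     ]
[0.69381996 0.18938513 0.055     ]
```

View pics/held_ov.png

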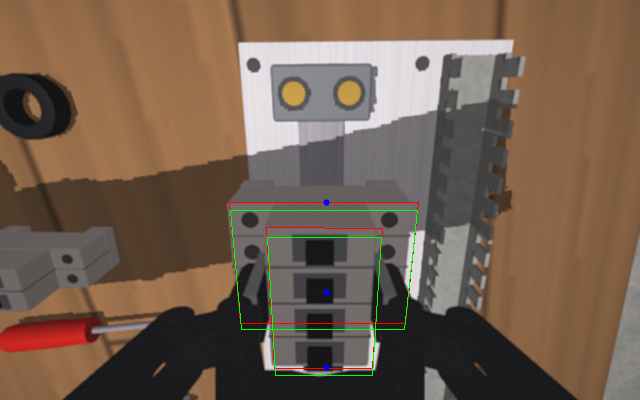

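Emit:
arm_command(
  slide=[
    [0,0,0],
    [0,0,0],
  ],
  turn=[0,0],
  grip=[0.7,0.7],
)

```text
clock: 5.38
position: [0.6674, 0.1108, 0.1224]
ee_rot: [0.746, 0.666, 0.0, -0.0]
ft_force: [-0.4, -0.7, -3.2]
grip_width: 0.516
```

```bash
cat > held.py <<'E'
import sys
from plan import *
def held(w,dz,tag,oy=0,ox=0,zw=.0115):
    plan([]); o=manip.get_obs(); c=cam('wrist'); im=manip.camera('wrist'); plan([])
    cv2.imwrite(f'pics/raw_{tag}.png',im); im=im.copy()
    tcp=np.array(o['position']); Rm=R.from_quat(o['ee_rot']).as_matrix(); a=np.arctan2(Rm[1,1],Rm[0,1]); Rz=np.array([[np.cos(a),-np.sin(a),0],[np.sin(a),np.cos(a),0],[0,0,1]])
    for x,z in((.045,.042),(.0225,.072)):
        q=np.array([[sx*x+ox,sy*w/2+oy,z-dz] for sx,sy in((-1,-1),(1,-1),(1,1),(-1,1))])@Rz.T+tcp
        cv2.polylines(im,[proj(c,q).round().astype(int)],True,(0,0,255),1)
    s=np.array([[.6425,-.161],[.6527,-.0687],[.662,.019],[.6715,.1055]])
    for q in s: cv2.circle(im,tuple(int(v) for v in proj(c,[*q,.013])[0]),2,(255,0,0),-1)
    cv2.imwrite(f'pics/ov_{tag}.png',cv2.resize(im[20:400,160:500],None,fx=1.55,fy=1.55,interpolation=cv2.INTER_CUBIC))
if __name__=='__main__': held(float(sys.argv[1]),float(sys.argv[2]),sys.argv[3])
E
python3 held.py .07 .0463 4pb
```

```text
clock 5.38 pos [667.4 110.8 122.4] jaw -6.4 tilt 0.05 w 0.516
end [667.4 110.8 122.4] -6.4 0 rows
clock 5.43 pos [667.6 110.6 122.5] jaw -6.4 tilt 0.04 w 0.515
end [667.6 110.6 122.5] -6.4 0 rows
```

View pics/ov_4pb.png

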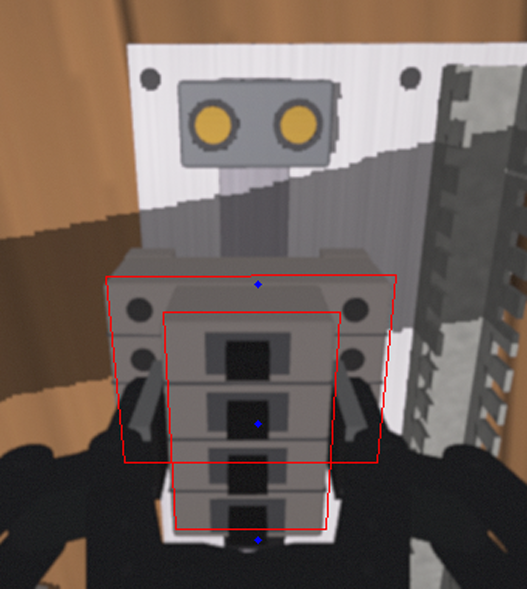

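The held 4p sits about 2 mm toward −y from the TCP, as expected. I'll correct for that and lower it.

Emit:
arm_command(
  slide=[
    [-3,3,15],
    [0,0,20],
    [0,0,15],
    [0,0,8],
    [0,0,5],
    [0,0,4],
    [0,0,3],
    [0,0,0],
    [0,0,0],
  ],
  turn=[0,0,0,0,0,0,0,0,0],
  grip=[0.7,0.7,0.7,0.7,0.7,0.7,0.7,0.7,0.7],
)

```text
clock: 6.18
position: [0.671, 0.106, 0.0528]
ee_rot: [0.746, 0.666, 0.0, 0.0]
ft_force: [-0.9, 0.7, -3.1]
grip_width: 0.517
```

Emit:
arm_command(
  slide=[
    [0,0,2],
    [0,0,1],
    [0,0,0],
    [0,0,0],
  ],
  turn=[0,0,0,0],
  grip=[0.7,0.7,0.7,0.7],
)

```text
clock: 6.52
position: [0.6711, 0.106, 0.0504]
ee_rot: [0.746, 0.666, 0.001, 0.0]
ft_force: [-2.3, -0.4, 5.5]
grip_width: 0.515
```

Emit:
arm_command(
  slide=[
    [0,0,0],
    [0,0,0],
    [0,0,0],
    [0,0,0],
    [0,0,-20],
    [0,0,-35],
    [0,0,-35],
    [0,0,-30],
  ],
  turn=[0,0,0,0,0,0,0,0],
  grip=[0,0,0,0,0,0,0,0],
)

```text
clock: 7.18
position: [0.6708, 0.1059, 0.1715]
ee_rot: [0.746, 0.666, 0.0, 0.0]
ft_force: [-0.1, 0.3, 0.5]
grip_width: 0.997
```

```bash
python3 -c "
from look import *
look('breaker_4p',(.671,.105,np.radians(-6.3)),zb=.004,tag='4pplaced')
plan([(.447,-.302,.2,16,0)])"
```

```text
[0.6735 0.1061 0.1756] 7.2833
cut 0.64 9334 319.3414398971502 193.56813799014355
fit [0.6695 0.1036] -6.55203268002752 0.9692248721763479
clock 7.28 pos [673.5 106.1 175.6] jaw -6.5 tilt 0.53 w 1.001
{"slide": [[-33, -14, -2], [-33, -15, -2], [-32, -15, -2], [-32, -17, -2], [-31, -17, -1], [-31, -19, -2], [-30, -19, -2], [-30, -21, -2], [-29, -21, -2], [-28, -22, -2]] , "turn": [-2, -1, -2, -2, -2, -1, -2, -2, -2, -1] , "grip": [0, 0, 0, 0, 0, 0, 0, 0, 0, 0] }
{"slide": [[-28, -23, -2], [-26, -24, -2], [-26, -25, -1]] , "turn": [-2, -2, -2] , "grip": [0, 0, 0] }
end [ 446.6 -301.6  199.6] 16.5 13 rows
```

View pics/w_4pplaced.png

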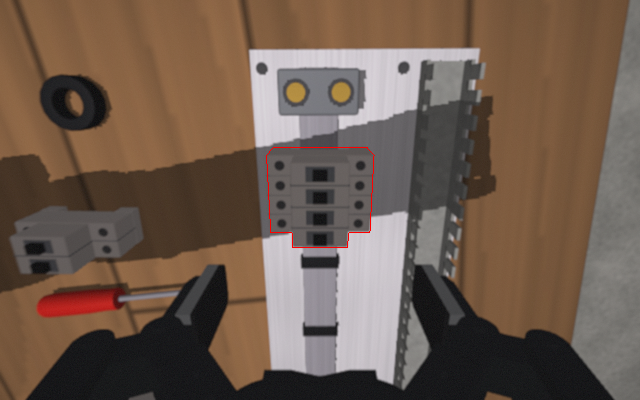

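```bash
python3 - <<'E'
from h import *
c=cam('wrist'); im=cv2.imread('pics/w_4pplaced.png').max(2).astype(float)
for r0,r1 in((246,275),(318,345)):
    g=im[r0:r1,290:350]; m=(g<60); nb,l,st,ce=cv2.connectedComponentsWithStats(m.astype(np.uint8)); i=1+np.argmax(st[1:,4]); print(st[i],ce[i]+[290,r0], onplane(c,ce[i]+[290,r0],.012)[0])
for r in (125,290,312,360):
    g=im[r,285:360]; d=np.diff(g); print(r,285+np.argmin(d[:30]),285+30+np.argmax(d[30:])) 
E
```

```text
[ 12   9  36  13 331] [319.65256798 261.91540785] [0.66376071 0.01678766 0.012     ]
[ 14   5  33  12 269] [320.17472119 330.36431227] [ 0.65413226 -0.07213494  0.012     ]
125 298 338
290 303 337
312 303 335
360 304 336
```

The 4p, at (320,195) in the picture, is centred on the rail and square to it, with IoU 0.97. Next is the 3p.

Emit:
arm_command(
  slide=[
    [-22,-10,-2],
    [-33,-15,-2],
    [-32,-15,-2],
    [-32,-17,-2],
    [-31,-17,-1],
    [-31,-19,-2],
    [-30,-19,-2],
    [-30,-21,-2],
    [-29,-21,-2],
    [-28,-22,-2],
  ],
  turn=[-2,-1,-2,-2,-2,-1,-2,-2,-2,-1],
  grip=[0,0,0,0,0,0,0,0,0,0],
)

```text
clock: 8.12
position: [0.501, -0.199, 0.1882]
ee_rot: [0.639, 0.769, 0.0, -0.0]
ft_force: [0.7, 0.1, 0.4]
grip_width: 1.002
```

Emit:
arm_command(
  slide=[
    [-28,-23,-2],
    [-26,-24,-2],
    [-26,-25,-1],
    [-11,-5,0],
    [0,0,0],
    [0,0,0],
    [0,0,0],
  ],
  turn=[-2,-2,-2,0,0,0,0],
  grip=[0,0,0,0,0,0,0],
)

```text
clock: 8.7
position: [0.4479, -0.3022, 0.1929]
ee_rot: [0.598, 0.801, 0.0, -0.0]
ft_force: [-0.3, 0.6, 0.5]
grip_width: 1.001
```

```bash
python3 -c "
from look import *
look('breaker_3p',(.447,-.302,np.radians(16)),tag='3p')
plan([(.447,-.302,.044,16,0)],vmax=30)"
```

```text
[ 0.4481 -0.302   0.193 ] 8.8
cut 0.69 6354 318.7998111425874 184.46868114573496
fit [ 0.4468 -0.3034] 16.27087255732229 0.9659943133026735
clock 8.8 pos [ 448.1 -302.   193. ] jaw 16.6 tilt 0.03 w 0.999
{"slide": [[0, 0, 30], [0, 0, 30], [0, -1, 29], [0, 0, 30], [0, 0, 30]] , "turn": [0, 0, 0, 0, 1] , "grip": [0, 0, 0, 0, 0] }
end [ 447.2 -302.2   44. ] 15.6 5 rows
```

View pics/w_3p.png

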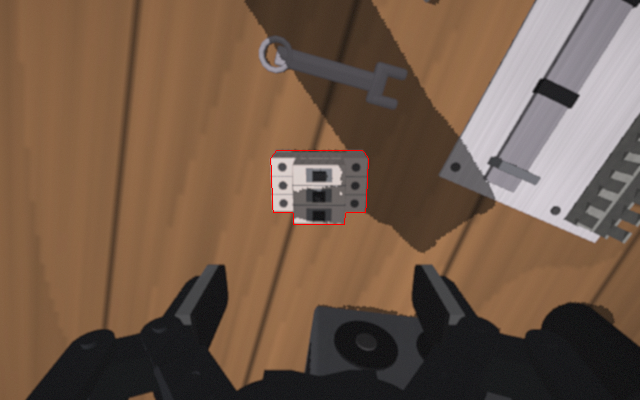

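```bash
python3 - <<'E'
from h import *
t,s=cam('top'),cam('scene')
for p in((507,248),(497,240),(505,165),(495,168)): print(p,tri(t,p,s,(103,291)).round(3), onplane(t,p,.12)[0])
E
```

```text
(507, 248) [ 0.472 -0.448  0.108] [ 0.4773015  -0.41963207  0.12      ]
(497, 240) [ 0.485 -0.436  0.118] [ 0.49397802 -0.39717399  0.12      ]
(505, 165) [ 0.605 -0.404  0.289] [ 0.67485822 -0.41839026  0.12      ]
(495, 168) [ 0.6   -0.397  0.279] [ 0.66565738 -0.39463442  0.12      ]
```

The wrist fit agrees, with the 3p at (319,185), and the grey box to −y is about 8 cm clear. Next I'll grasp.

Emit:
arm_command(
  slide=[
    [0,-1,30],
    [-1,0,30],
    [0,0,30],
    [0,0,25],
    [0,0,20],
    [0,0,12],
    [0,0,0],
    [0,0,0],
    [0,0,0],
    [0,0,0],
  ],
  turn=[0,0,0,0,0,0,0,0,0,0],
  grip=[0,0,0,0,0,0,0,0.7,0.7,0.7],
)

```text
clock: 9.63
position: [0.4477, -0.3049, 0.0477]
ee_rot: [0.598, 0.801, 0.0, 0.001]
ft_force: [-1.2, 0.3, 0.5]
grip_width: 0.604
```

Emit:
arm_command(
  slide=[
    [0,0,0],
    [0,0,0],
    [0,0,0],
    [0,0,0],
  ],
  turn=[0,0,0,0],
  grip=[0.7,0.7,0.7,0.7],
)

```text
clock: 9.97
position: [0.4479, -0.3049, 0.0478]
ee_rot: [0.598, 0.801, 0.001, 0.001]
ft_force: [0.8, 1.7, 5.0]
grip_width: 0.514
```

```bash
python3 -c "
from plan import *
plan([(.4475,-.3025,.125,16.3,.7),(.6615,.0195,.125,-6.2,.7)],vmax=34)"
```

```text
clock 9.97 pos [ 447.9 -304.9   47.8] jaw 16.5 tilt 0.15 w 0.514
{"slide": [[1, 0, -26], [1, 0, -25], [0, 0, -26], [21, 25, 0], [21, 24, 0], [23, 23, 0], [23, 22, 0], [24, 22, 0], [24, 21, 0], [25, 21, 0]] , "turn": [0, 0, 0, 2, 2, 2, 2, 1, 2, 2] , "grip": [0.7, 0.7, 0.7, 0.7, 0.7, 0.7, 0.7, 0.7, 0.7, 0.7] }
{"slide": [[26, 19, 0], [26, 19, 0], [27, 17, 0], [28, 17, 0], [28, 16, 0]] , "turn": [2, 2, 2, 2, 2] , "grip": [0.7, 0.7, 0.7, 0.7, 0.7] }
end [662.   19.4 124.8] -6.5 15 rows
```

Emit:
arm_command(
  slide=[
    [0,0,-20],
    [0,0,-30],
    [0,0,-28],
    [18,22,0],
    [21,24,0],
    [23,23,0],
    [23,22,0],
    [24,22,0],
    [24,21,0],
    [25,21,0],
  ],
  turn=[0,0,0,2,2,2,2,1,2,2],
  grip=[0.7,0.7,0.7,0.7,0.7,0.7,0.7,0.7,0.7,0.7],
)

```text
clock: 10.8
position: [0.5706, -0.1189, 0.1248]
ee_rot: [0.686, 0.728, 0.0, 0.0]
ft_force: [0.8, -0.8, -3.2]
grip_width: 0.516
```

Emit:
arm_command(
  slide=[
    [26,19,0],
    [26,19,0],
    [27,17,0],
    [24,17,0],
    [18,14,0],
    [11,5,0],
    [0,0,0],
    [0,0,0],
    [0,0,0],
    [0,0,0],
  ],
  turn=[2,2,2,2,2,0,0,0,0,0],
  grip=[0.7,0.7,0.7,0.7,0.7,0.7,0.7,0.7,0.7,0.7],
)

```text
clock: 11.63
position: [0.6622, 0.0088, 0.1246]
ee_rot: [0.747, 0.665, -0.0, 0.0]
ft_force: [0.6, 0.6, -3.3]
grip_width: 0.519
```

```bash
python3 held.py .053 .0478 3p
```

```text
clock 11.63 pos [662.2   8.8 124.6] jaw -6.6 tilt 0.02 w 0.519
end [662.2   8.8 124.6] -6.6 0 rows
clock 11.68 pos [662.2   9.  124.6] jaw -6.6 tilt 0.01 w 0.516
end [662.2   9.  124.6] -6.6 0 rows
```

View pics/ov_3p.png

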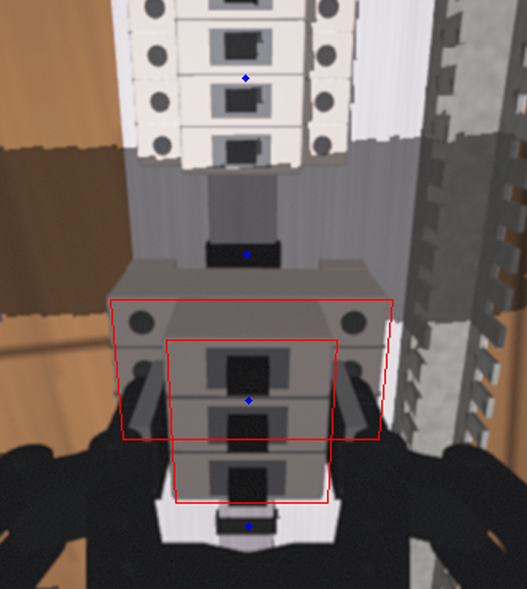

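Saddle_2 shows at (317,184) raw, right where I estimated it, and the 3p is centred in the jaws. I'll shift about 9 mm in +y and lower.

Emit:
arm_command(
  slide=[
    [9,-1,10],
    [0,0,20],
    [0,0,18],
    [0,0,10],
    [0,0,6],
    [0,0,4],
    [0,0,3],
    [0,0,2],
    [0,0,0],
    [0,0,0],
  ],
  turn=[0,0,0,0,0,0,0,0,0,0],
  grip=[0.7,0.7,0.7,0.7,0.7,0.7,0.7,0.7,0.7,0.7],
)

```text
clock: 12.52
position: [0.6632, 0.0196, 0.052]
ee_rot: [0.746, 0.666, 0.001, 0.0]
ft_force: [-0.7, -1.3, -3.1]
grip_width: 0.514
```

Emit:
arm_command(
  slide=[
    [-1,-1,1],
    [0,0,1],
    [0,0,0],
    [0,0,0],
  ],
  turn=[0,0,0,0],
  grip=[0.7,0.7,0.7,0.7],
)

```text
clock: 12.85
position: [0.6632, 0.0196, 0.0519]
ee_rot: [0.746, 0.666, 0.002, 0.001]
ft_force: [-1.5, 3.2, 11.5]
grip_width: 0.513
```

Emit:
arm_command(
  slide=[
    [0,0,0],
    [0,0,0],
    [0,0,0],
    [0,0,0],
    [0,0,-20],
    [0,0,-35],
    [0,0,-35],
    [0,0,-30],
    [0,0,0],
    [0,0,0],
  ],
  turn=[0,0,0,0,0,0,0,0,0,0],
  grip=[0,0,0,0,0,0,0,0,0,0],
)

```text
clock: 13.68
position: [0.6627, 0.0186, 0.1712]
ee_rot: [0.746, 0.666, 0.002, 0.001]
ft_force: [0.3, -0.2, -1.3]
grip_width: 1.0
```

```bash
python3 -c "
from look import *
look('breaker_3p',(.662,.018,np.radians(-6.3)),zb=.004,tag='3pplaced')
c=cam('wrist'); im=cv2.imread('pics/w_3pplaced.png').max(2)
print(proj(c,[[.6527,-.0687,.013],[.6425,-.161,.013]]))
plan([(.436,.0865,.19,-8,0)])"
```

```text
[0.6611 0.0188 0.1682] 13.7833
cut 0.64 7597 319.28590232986704 188.58299328682375
fit [0.6621 0.0213] -6.611245060142549 0.9732230185835458
[[322.276  263.7017]
 [322.4115 335.8524]]
clock 13.78 pos [661.1  18.8 168.2] jaw -6.5 tilt 0.08 w 1.0
{"slide": [[6, -33, -3], [6, -33, -3], [6, -33, -3], [5, -33, -3], [6, -33, -4], [5, -34, -3], [5, -33, -3]] , "turn": [0, 0, 1, 0, 0, 0, 0] , "grip": [0, 0, 0, 0, 0, 0, 0] }
end [435.7  86.2 190.2] -7.5 7 rows
```

View pics/w_3pplaced.png

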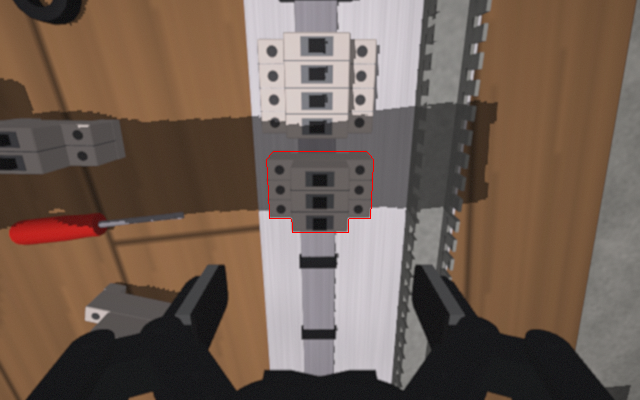

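The 3p, at (320,190), is square, centred and well clear of the 4p. Next is the 2p.

Emit:
arm_command(
  slide=[
    [4,-22,-3],
    [6,-33,-3],
    [6,-33,-3],
    [5,-33,-3],
    [6,-33,-4],
    [5,-34,-3],
    [5,-33,-3],
    [2,-11,0],
    [0,0,0],
    [0,0,0],
  ],
  turn=[0,0,1,0,0,0,0,0,0,0],
  grip=[0,0,0,0,0,0,0,0,0,0],
)

```text
clock: 14.62
position: [0.4361, 0.0864, 0.1908]
ee_rot: [0.752, 0.66, -0.0, -0.0]
ft_force: [0.1, 0.1, 0.9]
grip_width: 1.001
```

Emit:
arm_command(
  slide=[
    [0,0,0],
    [0,0,0],
  ],
  turn=[0,0],
  grip=[0,0],
)

```text
clock: 14.78
position: [0.437, 0.0857, 0.1908]
ee_rot: [0.752, 0.659, -0.001, 0.0]
ft_force: [0.2, 1.2, 0.0]
grip_width: 1.003
```

```bash
python3 -c "
from look import *
look('breaker_2p',(.436,.0865,np.radians(-8)),tag='2p')
plan([(.436,.0865,.044,-8,0)],vmax=30)"
```

```text
[0.4369 0.0858 0.1909] 14.8833
cut 0.95 4695 317.61405750798724 183.83258785942493
fit [0.4342 0.0858] -7.261439778595285 0.9562535839439312
clock 14.88 pos [436.9  85.8 190.9] jaw -7.6 tilt 0.06 w 0.999
{"slide": [[0, 0, 29], [0, 0, 30], [0, -1, 29], [0, 0, 30], [1, 0, 29]] , "turn": [0, 0, 0, 0, 0] , "grip": [0, 0, 0, 0, 0] }
end [436.   86.9  43.9] -7.6 5 rows
```

View pics/w_2p.png

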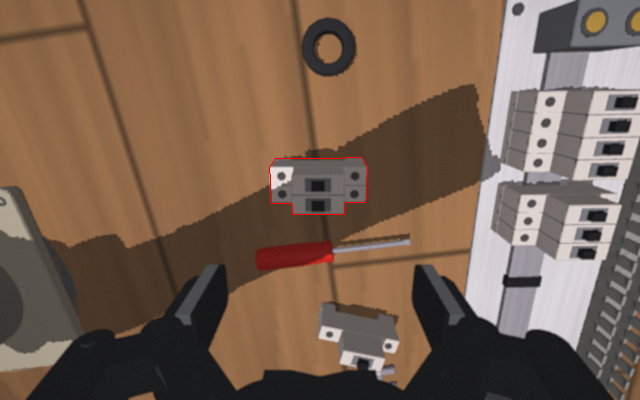

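The fit agrees, with the 2p at (318,184) and yaw −7.3°. The screwdriver is clear of the fingers, so I'll grasp.

Emit:
arm_command(
  slide=[
    [0,-1,30],
    [0,0,30],
    [0,0,30],
    [0,0,25],
    [0,0,20],
    [0,0,11],
    [0,0,0],
    [0,0,0],
    [0,0,0],
    [0,0,0],
  ],
  turn=[0,0,0,0,0,0,0,0,0,0],
  grip=[0,0,0,0,0,0,0,0.7,0.7,0.7],
)

```text
clock: 15.72
position: [0.4361, 0.0866, 0.0463]
ee_rot: [0.752, 0.659, 0.001, 0.0]
ft_force: [0.3, -0.1, 1.0]
grip_width: 0.602
```

Emit:
arm_command(
  slide=[
    [0,0,0],
    [0,0,0],
    [0,0,0],
    [0,0,0],
  ],
  turn=[0,0,0,0],
  grip=[0.7,0.7,0.7,0.7],
)

```text
clock: 16.05
position: [0.4362, 0.0868, 0.0464]
ee_rot: [0.752, 0.659, 0.001, 0.0]
ft_force: [-1.1, 0.6, 5.5]
grip_width: 0.52
```

```bash
python3 -c "
from plan import *
plan([(.436,.0862,.165,-7.6,.7),(.6515,-.072,.13,-6.2,.7)],vmax=34)"
```

```text
clock 16.05 pos [436.2  86.8  46.4] jaw -7.5 tilt 0.13 w 0.52
{"slide": [[0, 0, -30], [0, 0, -29], [0, 0, -30], [-1, 0, -30], [-16, 29, 4], [-16, 30, 5], [-16, 29, 4], [-16, 29, 5], [-17, 29, 4], [-16, 29, 5]] , "turn": [0, 0, 0, 0, 0, 0, 0, -1, 0, 0] , "grip": [0.7, 0.7, 0.7, 0.7, 0.7, 0.7, 0.7, 0.7, 0.7, 0.7] }
{"slide": [[-17, 29, 4], [-16, 29, 4]] , "turn": [0, 0] , "grip": [0.7, 0.7] }
end [651.4 -71.7 130.4] -6.5 12 rows
```

Emit:
arm_command(
  slide=[
    [0,0,-20],
    [0,0,-30],
    [0,0,-34],
    [0,0,-34],
    [-14,25,3],
    [-16,30,4],
    [-16,30,4],
    [-16,30,5],
    [-17,30,5],
    [-16,30,5],
  ],
  turn=[0,0,0,0,0,0,0,-1,0,0],
  grip=[0.7,0.7,0.7,0.7,0.7,0.7,0.7,0.7,0.7,0.7],
)

```text
clock: 16.88
position: [0.5983, -0.0306, 0.1373]
ee_rot: [0.746, 0.666, 0.0, 0.0]
ft_force: [-0.3, 0.2, -1.7]
grip_width: 0.515
```

Emit:
arm_command(
  slide=[
    [-17,29,4],
    [-12,18,4],
    [-6,10,0],
    [0,0,0],
    [0,0,0],
    [0,0,0],
    [0,0,0],
  ],
  turn=[0,0,0,0,0,0,0],
  grip=[0.7,0.7,0.7,0.7,0.7,0.7,0.7],
)

```text
clock: 17.47
position: [0.6493, -0.0697, 0.1297]
ee_rot: [0.746, 0.666, 0.0, -0.0]
ft_force: [-0.3, -0.4, -1.5]
grip_width: 0.518
```

```bash
python3 held.py .035 .0464 2p
```

```text
clock 17.47 pos [649.3 -69.7 129.7] jaw -6.5 tilt 0.06 w 0.518
end [649.3 -69.7 129.7] -6.5 0 rows
clock 17.52 pos [649.3 -69.7 129.7] jaw -6.4 tilt 0.06 w 0.517
end [649.3 -69.7 129.7] -6.4 0 rows
```

View pics/ov_2p.png

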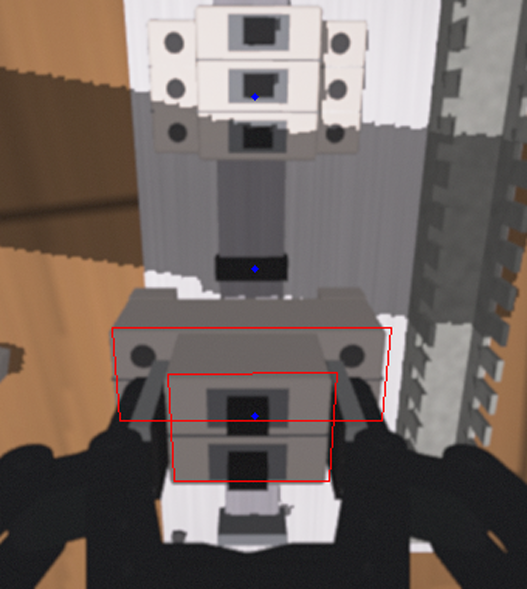

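Saddle_1 sits on its predicted spot and the 2p is centred in the jaws. Next I'll lower it.

Emit:
arm_command(
  slide=[
    [1,3,13],
    [0,0,24],
    [0,0,20],
    [0,0,9],
    [0,0,5],
    [0,0,4],
    [0,0,2],
    [0,0,2],
    [0,0,0],
    [0,0,0],
  ],
  turn=[0,0,0,0,0,0,0,0,0,0],
  grip=[0.7,0.7,0.7,0.7,0.7,0.7,0.7,0.7,0.7,0.7],
)

```text
clock: 18.35
position: [0.6531, -0.0703, 0.0509]
ee_rot: [0.746, 0.666, 0.0, 0.0]
ft_force: [-0.2, -0.4, -0.9]
grip_width: 0.52
```

Emit:
arm_command(
  slide=[
    [1,0,1],
    [0,0,1],
    [0,0,0],
    [0,0,0],
  ],
  turn=[0,0,0,0],
  grip=[0.7,0.7,0.7,0.7],
)

```text
clock: 18.68
position: [0.6533, -0.0701, 0.0505]
ee_rot: [0.746, 0.666, 0.0, 0.0]
ft_force: [-7.1, -1.2, 14.3]
grip_width: 0.52
```

Emit:
arm_command(
  slide=[
    [0,0,0],
    [0,0,0],
    [0,0,0],
    [0,0,0],
    [0,0,-20],
    [0,0,-35],
    [0,0,-35],
    [0,0,-30],
    [0,0,0],
    [0,0,0],
  ],
  turn=[0,0,0,0,0,0,0,0,0,0],
  grip=[0,0,0,0,0,0,0,0,0,0],
)

```text
clock: 19.52
position: [0.654, -0.0693, 0.1702]
ee_rot: [0.746, 0.666, 0.001, 0.001]
ft_force: [-0.5, -0.1, -1.1]
grip_width: 1.0
```

```bash
python3 -c "
from look import *
look('breaker_2p',(.6525,-.069,np.radians(-6.3)),zb=.004,tag='2pplaced')
c=cam('wrist')
print(proj(c,[[.6425,-.161,.013]]))
plan([(.4565,-.0977,.19,-21.5,0)])"
```

```text
[ 0.6525 -0.069   0.1673] 19.6167
cut 0.69 5537 318.1849376918909 193.77189813978688
fit [ 0.6518 -0.0713] -6.644892606700734 0.9466314370680987
[[321.2605 268.1123]]
clock 19.62 pos [652.5 -69.  167.3] jaw -6.5 tilt 0.07 w 0.999
{"slide": [[-8, -32, -4], [-10, -31, -4], [-11, -32, -3], [-13, -30, -4], [-13, -30, -4], [-15, -30, -4]] , "turn": [2, 3, 2, 3, 2, 3] , "grip": [0, 0, 0, 0, 0, 0] }
end [456.2 -97.3 190.3] -21.5 6 rows
```

View pics/w_2pplaced.png

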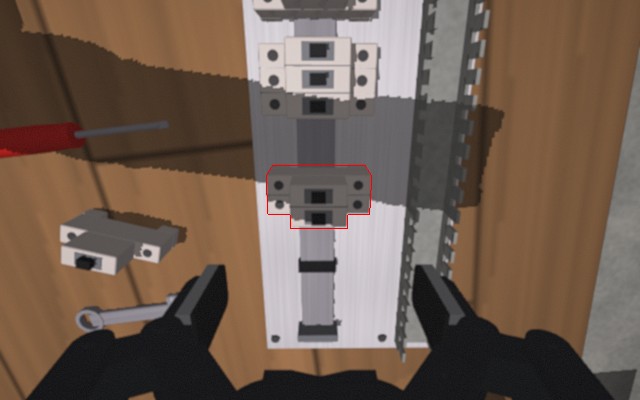

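```bash
python3 - <<'E'
from h import *
c=cam('wrist'); im=cv2.imread('pics/w_2pplaced.png').max(2)
g=im[250:285,290:345]; nb,l,st,ce=cv2.connectedComponentsWithStats((g<60).astype(np.uint8)); i=1+np.argmax(st[1:,4]); x,y,w,h,_=st[i]; print(st[i],ce[i]+[290,250])
# top-face far/near edges
for uv,z in((ce[i]+[290,250],.012),((318.5,250+y),.013),((318.5,250+y+h),.013),((318.5,250+y+h),.0115)): print(onplane(c,uv,z)[0])
E
python3 - <<'E'
import sys; sys.path.insert(0,'.')
from fit import *
np.set_printoptions(precision=4,suppress=True)
# static views: all placed so far
for n in('top','scene'):
    c=cam(n); im=manip.camera(n); cv2.imwrite(f'pics/{n}_mid.png',im)
    for k,p0 in(('breaker_4p',(.6705,.1045)),('breaker_3p',(.662,.019)),('breaker_2p',(.6525,-.071))):
        r=manip.cut_out(k,n)
        if r:
            p,s=fit(k,[(c,r[0]['pixels'])],(*p0,np.radians(-6.3)),.004); print(n,k,p[:2],np.degrees(p[2]).round(1),round(s,3))
E
```

```text
[  9   9  37  13 357] [317.17366947 266.28011204]
[ 0.63843019 -0.15893288  0.012     ]
[ 0.64086597 -0.15000931  0.013     ]
[ 0.63909632 -0.16528809  0.013     ]
[ 0.638986  -0.1661929  0.0115   ]
top breaker_4p [0.6705 0.1043] -5.9 0.936
top breaker_3p [0.6766 0.03  ] 5.0 0.182
scene breaker_4p [0.6717 0.108 ] -8.4 0.9
scene breaker_3p [0.6644 0.0216] -5.9 0.61
scene breaker_2p [ 0.6533 -0.0694] -6.5 0.918
```

```bash
python3 - <<'E'
from fit import *
np.set_printoptions(precision=4,suppress=True)
c=cam('wrist')
for k,p0 in(('breaker_3p',(.662,.019)),('breaker_2p',(.6525,-.071))):
    for d in manip.cut_out(k,'wrist')[:2]:
        m=d['pixels']; ys,xs=np.nonzero(m); p,s=fit(k,[(c,m)],(*p0,np.radians(-6.3)),.004); print(k,d['score'],xs.mean(),ys.mean(),p[:2],np.degrees(p[2]).round(1),round(s,3), proj(c,[[p[0],p[1],.013]]))
print(manip.get_obs()['clock'])
E
```

```text
breaker_3p 0.56 317.5377110282833 77.5513045384784 [0.6607 0.0215] -6.6 0.978 [[317.9251  81.1046]]
breaker_2p 0.69 318.1849376918909 193.77189813978688 [ 0.6502 -0.07  ] -6.6 0.931 [[318.0823 183.6802]]
20.1167
```

```bash
python3 - <<'E'
from fit import *
c=cam('wrist'); im=manip.camera('wrist'); S=5
x0,y0=250,30; z=cv2.resize(im[30:285,250:390],None,fx=S,fy=S,interpolation=cv2.INTER_CUBIC)
def draw(k,x,y,col):
    a=np.radians(-6.5);Rz=np.array([[np.cos(a),-np.sin(a),0],[np.sin(a),np.cos(a),0],[0,0,1]])
    for X,zz in((.045,.042),(.0225,.072)):
        w=W[k]; q=np.array([[sx*X,sy*w/2,zz+.004] for sx,sy in((-1,-1),(1,-1),(1,1),(-1,1))])@Rz.T+[x,y,0]
        cv2.polylines(z,[((proj(c,q)-[x0,y0]+.5)*S).round().astype(int)],True,col,1)
b=np.array([-.002,.0021])
draw('breaker_3p',.662+b[0],.019+b[1],(0,0,255)); draw('breaker_2p',.6527+b[0],-.0687+b[1],(0,0,255)); draw('breaker_2p',.651,-.070,(0,200,0))
for s in((.6425,-.161),):
    a=np.radians(-6.5);Rz=np.array([[np.cos(a),-np.sin(a),0],[np.sin(a),np.cos(a),0],[0,0,1]])
    q=np.array([[sx*.02,sy*.007,.013] for sx,sy in((-1,-1),(1,-1),(1,1),(-1,1))])@Rz.T+[s[0]+b[0],s[1]+b[1],0]
    cv2.polylines(z,[((proj(c,q)-[x0,y0]+.5)*S).round().astype(int)],True,(0,0,255),1)
cv2.imwrite('pics/zoom2p.png',z[650:1250])
cv2.imwrite('pics/zoom3p.png',z[0:500])
E
```

```text
(no output)
```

View pics/zoom2p.png

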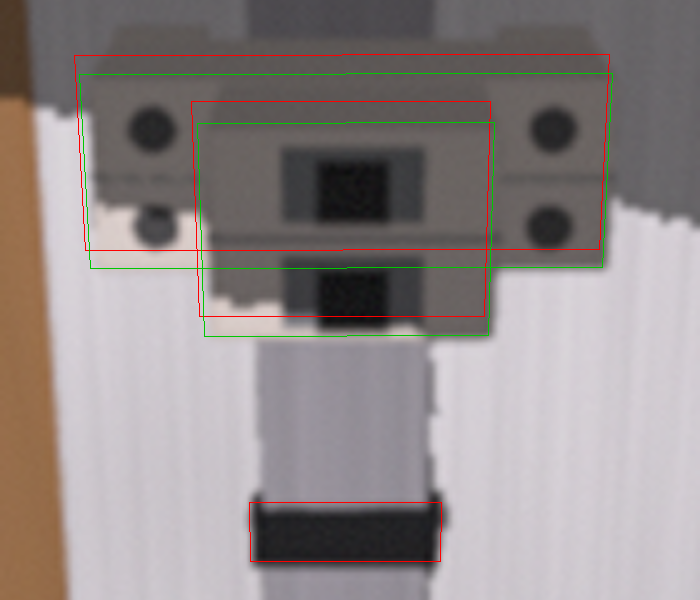

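View pics/zoom3p.png

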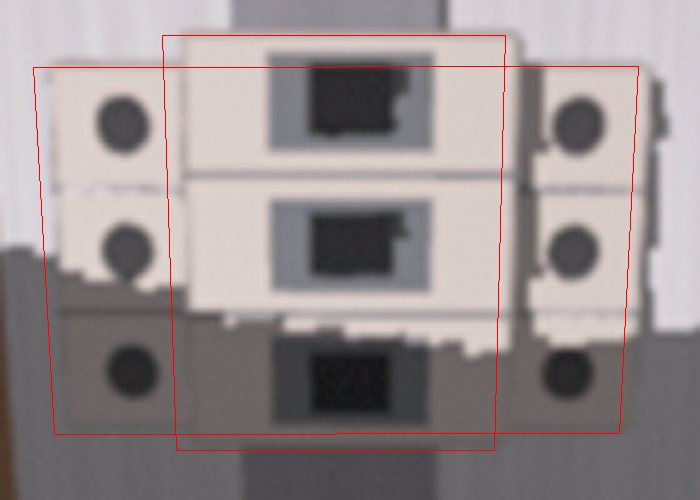

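The 2p looks about 3 mm toward −y of its saddle in the wrist view, but the scene camera says about 1 mm. I'll decide once the arm is out of the way, so next I'll go to the 1p and take static views from there.

Emit:
arm_command(
  slide=[
    [-6,-22,-4],
    [-10,-31,-4],
    [-11,-32,-3],
    [-13,-30,-4],
    [-13,-30,-4],
    [-15,-30,-4],
    [-3,-10,0],
    [0,0,0],
    [0,0,0],
    [0,0,0],
  ],
  turn=[2,3,2,3,2,3,0,0,0,0],
  grip=[0,0,0,0,0,0,0,0,0,0],
)

```text
clock: 21.0
position: [0.4573, -0.0955, 0.1915]
ee_rot: [0.826, 0.563, 0.0, 0.0]
ft_force: [0.5, 0.5, -0.3]
grip_width: 1.001
```

```bash
python3 -c "
from look import *
look('breaker_1p',(.4565,-.0977,np.radians(-21.5)),tag='1p')
plan([(.4565,-.0977,.044,-21.5,0)],vmax=30)
for n in('top','scene'): cv2.imwrite(f'pics/{n}_1p.png',manip.camera(n))
for n in('top','scene'):
    c=cam(n)
    for k,p0 in(('breaker_4p',(.6705,.1045)),('breaker_3p',(.662,.019)),('breaker_2p',(.6525,-.07))):
        r=manip.cut_out(k,n)
        for d in r[:1]:
            p,s=fit(k,[(c,d['pixels'])],(*p0,np.radians(-6.3)),.004); print(n,k,p[:2],np.degrees(p[2]).round(1),round(s,3))
plan([])
"
```

```text
[ 0.4572 -0.0957  0.1912] 21.1
cut 0.95 3047 319.5283885789301 186.09977026583525
cut 0.3 575 509.8973913043478 169.87826086956522
fit [ 0.4554 -0.0977] -21.058052418884767 0.9278071296419921
clock 21.1 pos [457.2 -95.7 191.2] jaw -21.5 tilt 0.05 w 1.004
{"slide": [[0, 0, 29], [-1, 0, 30], [0, 0, 29], [-1, 0, 30], [0, 0, 29]] , "turn": [0, 0, 0, 0, 0] , "grip": [0, 0, 0, 0, 0] }
end [456.5 -97.6  44.2] -21.5 5 rows
top breaker_4p [0.6699 0.1045] -5.5 0.942
top breaker_3p [0.6621 0.0221] -7.0 0.96
top breaker_2p [ 0.652  -0.0698] -7.7 0.867
scene breaker_4p [0.6713 0.1053] -6.6 0.865
scene breaker_3p [0.6626 0.0229] -6.5 0.919
scene breaker_2p [ 0.6532 -0.0701] -8.9 0.912
clock 21.5 pos [456.4 -95.8 191.2] jaw -21.5 tilt 0.01 w 0.997
end [456.4 -95.8 191.2] -21.5 0 rows
```

View pics/w_1p.png

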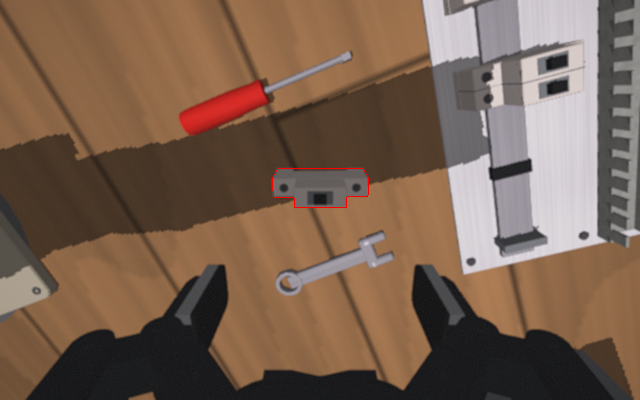

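View pics/top_1p.png

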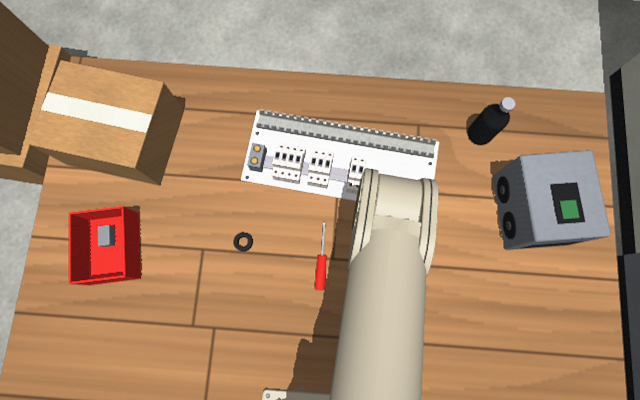

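The 1p fit agrees, at (320,187) with yaw −21°. I'll grasp it.

Emit:
arm_command(
  slide=[
    [-1,0,30],
    [-1,0,30],
    [0,0,30],
    [0,0,25],
    [0,0,20],
    [0,0,11],
    [0,0,0],
    [0,0,0],
    [0,0,0],
    [0,0,0],
  ],
  turn=[0,0,0,0,0,0,0,0,0,0],
  grip=[0,0,0,0,0,0,0,0.7,0.7,0.7],
)

```text
clock: 22.33
position: [0.4567, -0.0976, 0.0465]
ee_rot: [0.827, 0.563, 0.001, 0.0]
ft_force: [0.4, -0.8, 0.1]
grip_width: 0.603
```

Emit:
arm_command(
  slide=[
    [0,0,0],
    [0,0,0],
    [0,0,0],
    [0,0,0],
  ],
  turn=[0,0,0,0],
  grip=[0.7,0.7,0.7,0.7],
)

```text
clock: 22.67
position: [0.4566, -0.0976, 0.0466]
ee_rot: [0.827, 0.563, 0.001, 0.0]
ft_force: [-2.4, 0.7, 7.9]
grip_width: 0.519
```

```bash
python3 -c "
from plan import *
plan([(.4565,-.098,.13,-21.5,.7),(.642,-.164,.125,-6.2,.7)],vmax=34)"
```

```text
clock 22.67 pos [456.6 -97.6  46.6] jaw -21.5 tilt 0.13 w 0.519
{"slide": [[0, 0, -28], [0, 0, -28], [0, 0, -27], [1, 33, 1], [-1, 33, 1], [-1, 32, 0], [-4, 33, 1], [-5, 33, 1], [-6, 32, 1]] , "turn": [0, 0, 0, -3, -2, -3, -2, -3, -2] , "grip": [0.7, 0.7, 0.7, 0.7, 0.7, 0.7, 0.7, 0.7, 0.7] }
end [ 642.3 -164.   124.6] -6.5 9 rows
```

Emit:
arm_command(
  slide=[
    [0,0,-20],
    [0,0,-33],
    [0,0,-32],
    [0,25,1],
    [-1,33,1],
    [-1,32,0],
    [-4,33,1],
    [-5,32,1],
    [-5,27,0],
    [0,12,0],
  ],
  turn=[0,0,0,-3,-2,-3,-2,-3,-2,0],
  grip=[0.7,0.7,0.7,0.7,0.7,0.7,0.7,0.7,0.7,0.7],
)

```text
clock: 23.5
position: [0.6421, -0.1629, 0.1264]
ee_rot: [0.745, 0.667, 0.0, 0.001]
ft_force: [0.2, -0.4, -1.2]
grip_width: 0.515
```

Emit:
arm_command(
  slide=[
    [0,0,0],
    [0,0,0],
    [0,0,0],
    [0,0,0],
  ],
  turn=[0,0,0,0],
  grip=[0.7,0.7,0.7,0.7],
)

```text
clock: 23.83
position: [0.639, -0.1612, 0.1267]
ee_rot: [0.746, 0.666, 0.0, -0.0]
ft_force: [-0.2, -0.8, -1.2]
grip_width: 0.516
```

```bash
python3 held.py .018 .0466 1p
```

```text
clock 23.83 pos [ 639.  -161.2  126.7] jaw -6.5 tilt 0.04 w 0.516
end [ 639.  -161.2  126.7] -6.5 0 rows
clock 23.88 pos [ 639.1 -161.1  126.8] jaw -6.5 tilt 0.04 w 0.515
end [ 639.1 -161.1  126.8] -6.5 0 rows
```

View pics/ov_1p.png

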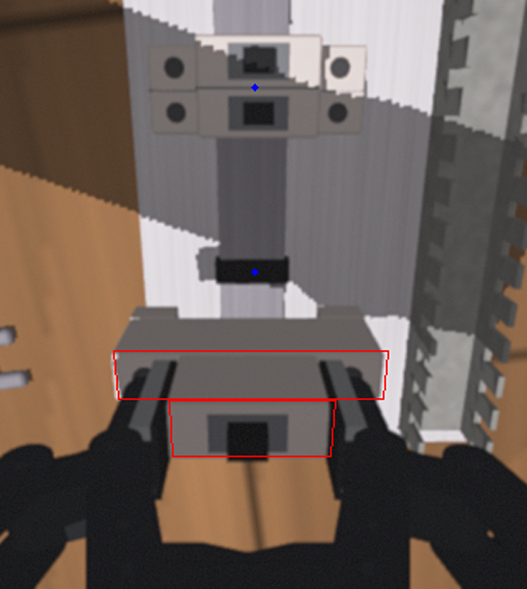

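Emit:
arm_command(
  slide=[
    [2,3,13],
    [0,0,22],
    [0,0,20],
    [0,0,9],
    [0,0,5],
    [0,0,3],
    [0,0,2],
    [0,0,2],
    [0,0,0],
    [0,0,0],
  ],
  turn=[0,0,0,0,0,0,0,0,0,0],
  grip=[0.7,0.7,0.7,0.7,0.7,0.7,0.7,0.7,0.7,0.7],
)

```text
clock: 24.72
position: [0.6432, -0.16, 0.0509]
ee_rot: [0.746, 0.666, 0.0, 0.0]
ft_force: [-0.4, -0.6, -0.7]
grip_width: 0.519
```

Emit:
arm_command(
  slide=[
    [0,-1,1],
    [0,0,0.5],
    [0,0,0],
    [0,0,0],
  ],
  turn=[0,0,0,0],
  grip=[0.7,0.7,0.7,0.7],
)

```text
clock: 25.05
position: [0.6431, -0.16, 0.0508]
ee_rot: [0.746, 0.666, 0.001, 0.001]
ft_force: [-0.1, -0.1, 8.9]
grip_width: 0.516
```

Emit:
arm_command(
  slide=[
    [0,0,0],
    [0,0,0],
    [0,0,0],
    [0,0,0],
    [0,0,-20],
    [0,0,-35],
    [0,0,-35],
    [0,0,-20],
    [0,0,0],
    [0,0,0],
  ],
  turn=[0,0,0,0,0,0,0,0,0,0],
  grip=[0,0,0,0,0,0,0,0,0,0],
)

```text
clock: 25.88
position: [0.6424, -0.1599, 0.1598]
ee_rot: [0.746, 0.666, 0.001, 0.001]
ft_force: [-0.2, 0.6, -0.8]
grip_width: 0.997
```

```bash
python3 -c "
from look import *
look('breaker_1p',(.6425,-.16,np.radians(-6.3)),zb=.004,tag='1pplaced')
for k,p0 in(('breaker_2p',(.6525,-.069)),):
    c=cam('wrist'); d=manip.cut_out(k,'wrist')[0]; print(fit(k,[(c,d['pixels'])],(*p0,np.radians(-6.3)),.004))
plan([(.653,-.07,.165,-6.5,0)])
"
```

```text
[ 0.6413 -0.1594  0.1575] 25.9833
cut 0.81 4062 320.1723289020187 195.87272279665189
fit [ 0.642  -0.1606] -6.0563543039517285 0.934744955399671
(array([ 0.6504, -0.0702, -0.1133]), np.float64(0.9801923312392273))
clock 26.03 pos [ 641.2 -159.4  157.2] jaw -6.5 tilt 0.13 w 0.998
{"slide": [[30, 1, -3], [30, 0, -2], [30, 1, -3]] , "turn": [0, 0, 0] , "grip": [0, 0, 0] }
end [653.4 -70.2 165.2] -6.5 3 rows
```

View pics/w_1pplaced.png

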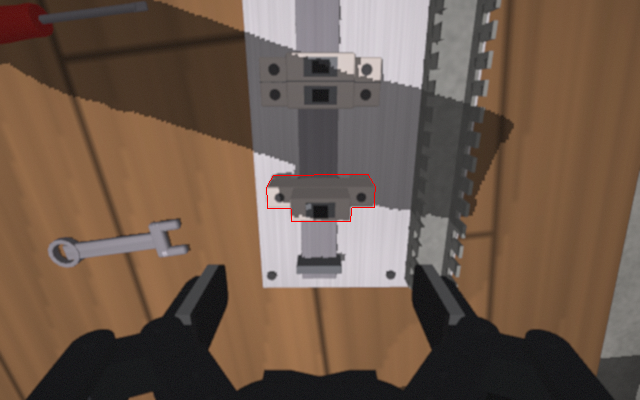

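```bash
python3 -c "
from plan import *
plan([(.40,.36,.22,20,0)],vmax=38)"
```

```text
clock 26.03 pos [ 641.2 -159.4  157.2] jaw -6.5 tilt 0.13 w 0.998
{"slide": [[31, -19, -4], [31, -17, -4], [31, -17, -4], [32, -16, -4], [33, -15, -4], [33, -14, -4], [33, -13, -3], [34, -12, -4], [34, -12, -4], [34, -10, -4]] , "turn": [-2, -1, -2, -2, -1, -2, -2, -1, -2, -2] , "grip": [0, 0, 0, 0, 0, 0, 0, 0, 0, 0] }
{"slide": [[35, -9, -4], [35, -8, -4], [35, -7, -4], [35, -6, -4], [35, -5, -4], [36, -4, -4]] , "turn": [-1, -2, -2, -1, -2, -2] , "grip": [0, 0, 0, 0, 0, 0] }
end [400.  360.1 220.2] 20.5 16 rows
```

Emit:
arm_command(
  slide=[
    [20,-12,-10],
    [31,-17,-10],
    [31,-17,-4],
    [32,-16,-4],
    [33,-15,-4],
    [33,-14,-4],
    [33,-13,-3],
    [34,-12,-4],
    [34,-12,-4],
    [34,-10,-4],
  ],
  turn=[-2,-1,-2,-2,-1,-2,-2,-1,-2,-2],
  grip=[0,0,0,0,0,0,0,0,0,0],
)

```text
clock: 26.87
position: [0.4949, 0.1544, 0.2089]
ee_rot: [0.639, 0.769, -0.001, -0.0]
ft_force: [0.7, 1.3, -0.1]
grip_width: 0.999
```

Emit:
arm_command(
  slide=[
    [35,-9,-4],
    [35,-8,-4],
    [35,-7,-4],
    [35,-6,-4],
    [35,-5,-4],
    [36,-4,-4],
  ],
  turn=[-1,-2,-2,-1,-2,-2],
  grip=[0,0,0,0,0,0],
)

```text
clock: 27.37
position: [0.4051, 0.3491, 0.2329]
ee_rot: [0.569, 0.822, -0.001, -0.0]
ft_force: [1.3, -0.5, 0.7]
grip_width: 1.004
```

```bash
cat > chk.py <<'E'
from look import *
tag=sys.argv[1]
S={'top':{'4':(.6693,.1049),'3':(.6598,.0184),'2':(.6507,-.0689),'1':(.6404,-.1611)},'scene':{'4':(.6737,.1058),'3':(.664,.0191),'2':(.6547,-.0686),'1':(.6447,-.1608)}}
for n in('top','scene'):
    c=cam(n); im=manip.camera(n); cv2.imwrite(f'pics/{n}_{tag}.png',im); im=im.copy()
    for k,p0 in(('breaker_4p',(.6705,.1045)),('breaker_3p',(.662,.020)),('breaker_2p',(.6525,-.07)),('breaker_1p',(.6425,-.161))):
        for d in manip.cut_out(k,n)[:1]:
            p,s=fit(k,[(c,d['pixels'])],(*p0,np.radians(-6.3)),.004); q=np.array(S[n][k[8]]); print(n,k,p[:2],np.degrees(p[2]).round(1),'iou',round(s,3),'off mm',((p[:2]-q)*1000).round(1))
            cs,_=cv2.findContours(sil(c,k,p,.004,1),cv2.RETR_EXTERNAL,cv2.CHAIN_APPROX_NONE); cv2.drawContours(im,cs,-1,(0,0,255),1)
    cv2.imwrite(f'pics/{n}_{tag}_z.png',cv2.resize(im[90:230,220:460] if n=='top' else im[150:380,230:500],None,fx=3,fy=3) if n=='top' else cv2.resize(im[150:350,230:480],None,fx=3,fy=3))
plan([])
E
python3 chk.py fin
```

```text
top breaker_4p [0.6708 0.1043] -5.9 iou 0.93 off mm [ 1.5 -0.6]
top breaker_3p [0.6611 0.0221] -8.0 iou 0.94 off mm [1.3 3.7]
top breaker_2p [ 0.6519 -0.0707] -5.9 iou 0.949 off mm [ 1.2 -1.8]
top breaker_1p [ 0.6419 -0.1596] -7.3 iou 0.857 off mm [1.5 1.5]
scene breaker_4p [0.6717 0.1063] -7.5 iou 0.894 off mm [-2.   0.5]
scene breaker_3p [0.6636 0.0233] -8.5 iou 0.933 off mm [-0.4  4.2]
scene breaker_2p [ 0.6534 -0.0686] -7.1 iou 0.915 off mm [-1.3 -0. ]
scene breaker_1p [ 0.6441 -0.1603] -7.9 iou 0.917 off mm [-0.6  0.5]
clock 27.87 pos [407.1 347.1 233.6] jaw 20.4 tilt 0.02 w 0.998
end [407.1 347.1 233.6] 20.4 0 rows
```

View pics/top_fin_z.png

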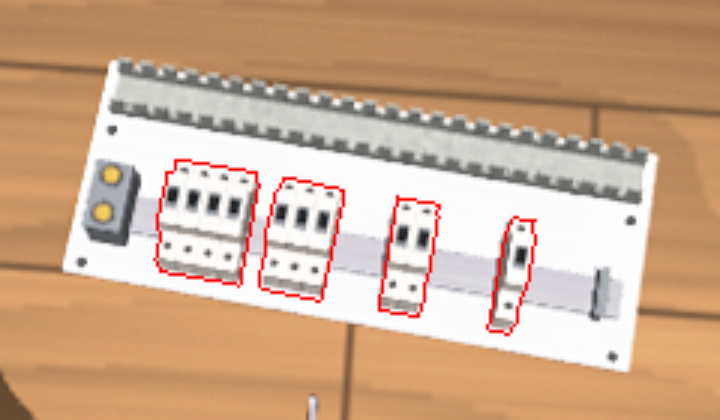

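View pics/scene_fin_z.png

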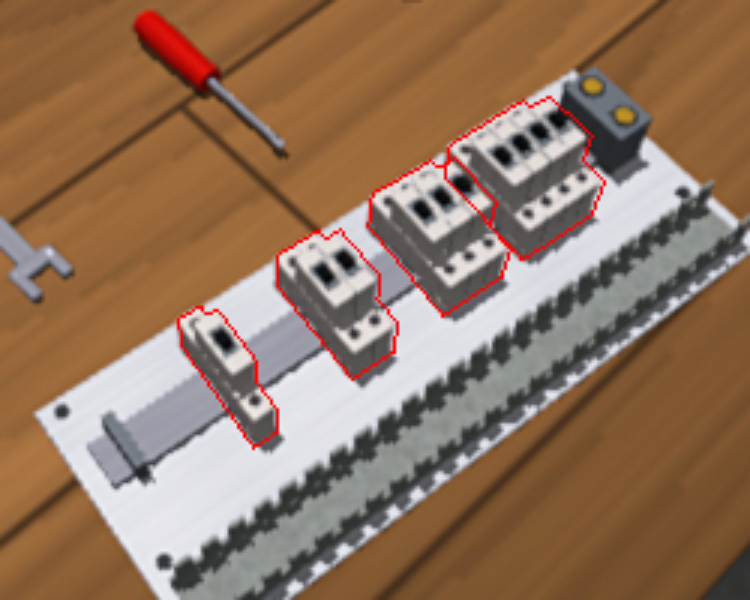

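All four are upright and square, in the right order. The 3p is about 4 mm off its saddle toward +y in both views, while the others are within 2 mm. There's plenty of time, so I'll mend the 3p.

```bash
python3 -c "
from plan import *
plan([(.663,.021,.16,-6.6,0)],vmax=38)"
```

```text
clock 27.87 pos [407.1 347.1 233.6] jaw 20.4 tilt 0.02 w 0.998
{"slide": [[-33, 11, 6], [-32, 11, 6], [-33, 13, 6], [-31, 14, 7], [-31, 16, 6], [-30, 17, 6], [-30, 17, 6], [-28, 19, 6], [-28, 21, 6], [-28, 21, 6]] , "turn": [2, 2, 3, 2, 2, 2, 3, 2, 2, 2] , "grip": [0, 0, 0, 0, 0, 0, 0, 0, 0, 0] }
{"slide": [[-26, 22, 6], [-26, 23, 7]] , "turn": [3, 2] , "grip": [0, 0] }
end [662.6  20.7 159.6] -6.6 12 rows
```

Emit:
arm_command(
  slide=[
    [-23,8,6],
    [-32,11,6],
    [-33,13,6],
    [-31,14,7],
    [-31,16,6],
    [-30,17,6],
    [-30,17,6],
    [-28,19,6],
    [-28,21,6],
    [-28,21,6],
  ],
  turn=[2,2,3,2,2,2,3,2,2,2],
  grip=[0,0,0,0,0,0,0,0,0,0],
)

```text
clock: 28.7
position: [0.6151, 0.083, 0.1726]
ee_rot: [0.717, 0.697, 0.0, 0.0]
ft_force: [-0.0, 0.7, 0.7]
grip_width: 1.002
```

Emit:
arm_command(
  slide=[
    [-26,22,6],
    [-26,23,7],
    [-9,6,0],
    [0,0,0],
    [0,0,0],
    [0,0,0],
    [0,0,0],
  ],
  turn=[3,2,0,0,0,0,0],
  grip=[0,0,0,0,0,0,0],
)

```text
clock: 29.28
position: [0.661, 0.0227, 0.1601]
ee_rot: [0.745, 0.667, 0.0, -0.0]
ft_force: [0.1, -0.3, -0.4]
grip_width: 1.001
```

```bash
python3 -c "
from look import *
look('breaker_3p',(.663,.021,np.radians(-6.6)),zb=.004,tag='3pfix')
plan([(.663,.021,.05,-6.6,0)],vmax=30)"
```

```text
[0.6611 0.0224 0.1601] 29.3833
cut 0.66 8077 322.36449176674506 196.89909619908383
fit [0.6621 0.0212] -6.409966086745202 0.9552139383756818
clock 29.38 pos [661.1  22.4 160.1] jaw -6.4 tilt 0.06 w 0.997
{"slide": [[0, 1, 28], [-1, 0, 27], [0, 1, 28], [0, 0, 27]] , "turn": [0, 0, 0, 0] , "grip": [0, 0, 0, 0] }
end [662.9  21.2  50.1] -6.4 4 rows
```

View pics/w_3pfix.png

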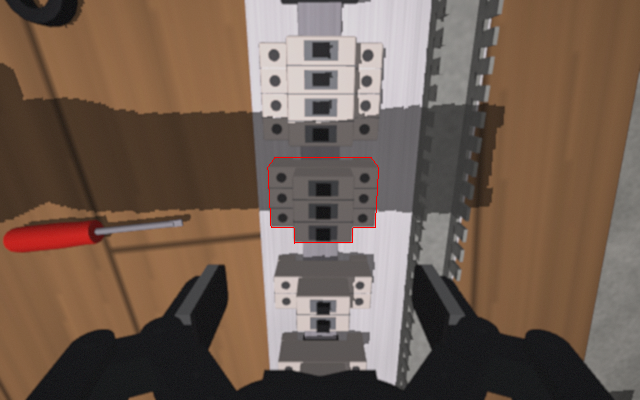

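Emit:
arm_command(
  slide=[
    [0,1,30],
    [-1,0,30],
    [0,0,25],
    [0,0,15],
    [0,0,11],
    [0,0,0],
    [0,0,0],
    [0,0,0],
    [0,0,0],
    [0,0,0],
  ],
  turn=[0,0,0,0,0,0,0,0,0,0],
  grip=[0,0,0,0,0,0,0.7,0.7,0.7,0.7],
)

```text
clock: 30.22
position: [0.6633, 0.0198, 0.0505]
ee_rot: [0.746, 0.666, 0.001, 0.001]
ft_force: [1.5, 1.1, 1.0]
grip_width: 0.524
```

Emit:
arm_command(
  slide=[
    [0,0,0],
    [0,0,0],
    [0,0,0],
    [0,0,0],
  ],
  turn=[0,0,0,0],
  grip=[0.7,0.7,0.7,0.7],
)

```text
clock: 30.55
position: [0.6633, 0.0199, 0.0504]
ee_rot: [0.746, 0.666, 0.001, 0.001]
ft_force: [-0.2, 0.4, 5.8]
grip_width: 0.516
```

Emit:
arm_command(
  slide=[
    [0,0,-6],
    [-2,0,0],
    [-2,0,0],
    [0,0,0],
    [0,0,0],
  ],
  turn=[0,0,0,0,0],
  grip=[0.7,0.7,0.7,0.7,0.7],
)

```text
clock: 30.97
position: [0.6613, 0.0154, 0.0544]
ee_rot: [0.746, 0.666, -0.0, -0.0]
ft_force: [0.3, -0.8, -3.6]
grip_width: 0.516
```

Emit:
arm_command(
  slide=[
    [0,1,2],
    [0,0,2],
    [0,0,1],
    [0,0,1],
    [0,0,0],
    [0,0,0],
  ],
  turn=[0,0,0,0,0,0],
  grip=[0.7,0.7,0.7,0.7,0.7,0.7],
)

```text
clock: 31.47
position: [0.6628, 0.0158, 0.0504]
ee_rot: [0.746, 0.666, 0.0, -0.0]
ft_force: [-9.8, 1.0, 14.6]
grip_width: 0.516
```

Now I'll release it, lift and back away for a clear view.

Emit:
arm_command(
  slide=[
    [0,0,0],
    [0,0,0],
    [0,0,0],
    [0,0,0],
    [0,0,-20],
    [0,0,-35],
    [0,0,-35],
    [0,0,-30],
    [0,0,0],
  ],
  turn=[0,0,0,0,0,0,0,0,0],
  grip=[0,0,0,0,0,0,0,0,0],
)

```text
clock: 32.22
position: [0.6658, 0.0152, 0.1757]
ee_rot: [0.746, 0.666, 0.004, 0.003]
ft_force: [1.2, 0.0, -0.1]
grip_width: 0.997
```

Emit:
arm_command(
  slide=[
    [15,-12,-5],
    [26,-23,-6],
    [28,-21,-6],
    [28,-21,-6],
    [28,-19,-6],
    [30,-17,-6],
    [30,-17,-6],
    [31,-16,-6],
    [31,-14,-6],
    [33,-13,-6],
  ],
  turn=[-3,-2,-2,-2,-2,-3,-2,-2,-2,-3],
  grip=[0,0,0,0,0,0,0,0,0,0],
)

```text
clock: 33.05
position: [0.4672, 0.2844, 0.228]
ee_rot: [0.598, 0.801, 0.0, 0.0]
ft_force: [1.3, 0.2, 0.2]
grip_width: 0.997
```

Emit:
arm_command(
  slide=[
    [32,-11,-6],
    [33,-11,-6],
    [10,-8,0],
    [0,0,0],
    [0,0,0],
  ],
  turn=[-2,-2,0,0,0],
  grip=[0,0,0,0,0],
)

```text
clock: 33.47
position: [0.4165, 0.3457, 0.2396]
ee_rot: [0.57, 0.822, -0.0, 0.0]
ft_force: [0.3, -0.2, -0.5]
grip_width: 0.998
```

```bash
python3 chk.py fin2
```

```text
top breaker_4p [0.669  0.1044] -4.7 iou 0.934 off mm [-0.3 -0.5]
top breaker_3p [0.6611 0.019 ] -4.4 iou 0.916 off mm [1.3 0.6]
top breaker_2p [ 0.652  -0.0707] -6.6 iou 0.916 off mm [ 1.3 -1.8]
top breaker_1p [ 0.6413 -0.1599] -6.5 iou 0.926 off mm [0.9 1.2]
scene breaker_4p [0.6713 0.1059] -8.1 iou 0.926 off mm [-2.4  0.1]
scene breaker_3p [0.663 0.019] -6.0 iou 0.946 off mm [-1.  -0.1]
scene breaker_2p [ 0.6541 -0.0694] -7.5 iou 0.919 off mm [-0.6 -0.8]
scene breaker_1p [ 0.6433 -0.1607] -7.5 iou 0.853 off mm [-1.4  0.1]
clock 33.97 pos [417.  345.2 239.8] jaw 20.4 tilt 0.0 w 1.002
end [417.  345.2 239.8] 20.4 0 rows
```

View pics/top_fin2_z.png

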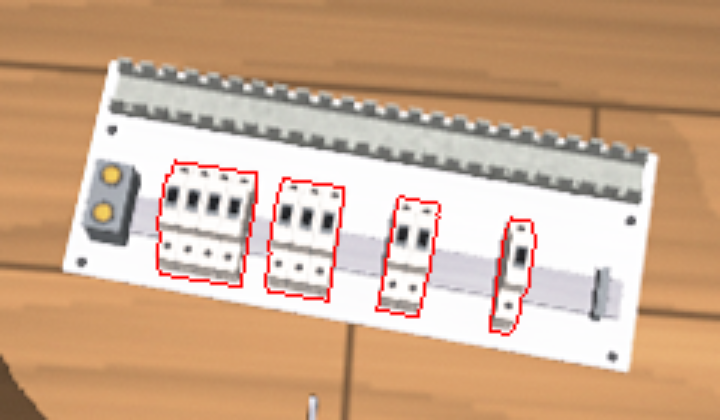

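View pics/scene_fin2_z.png

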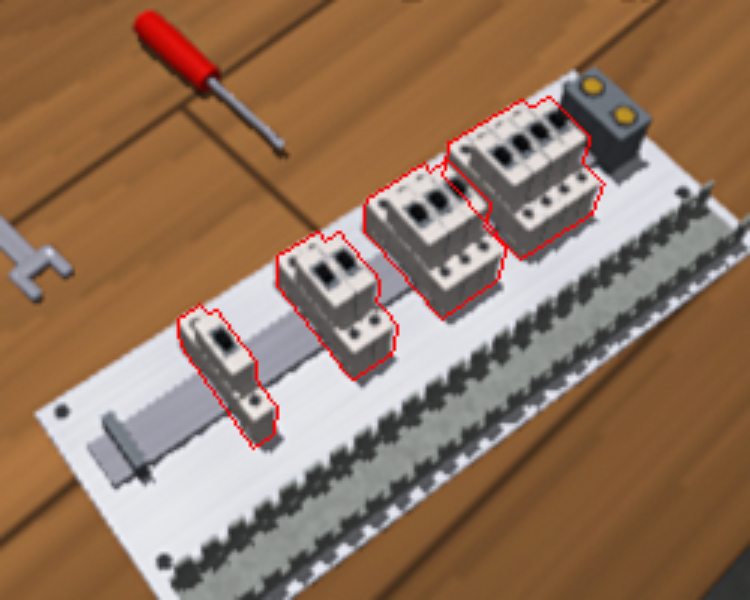

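All four are now within about 2 mm along the rail and upright, and the arm is clear, so I'm handing in.

```bash
python3 -c "
from workcell import manip
print(manip.hand_in())"
```

```text
the job is handed in; nothing more can be done
None
```

All four breakers are on the rail in the order you asked for, and the job was handed in at about 34 s of the 91 s allowed. The incomer turned out to be at the +y end, so the four-pole went on saddle_3, three-pole on saddle_2, two-pole on saddle_1 and one-pole on saddle_0, beside the end stop.

**Mended:** after the first placing, the three-pole sat about 4 mm too far toward +y in both fixed cameras. I gripped it again, shifted it back and re-checked it.

**Final checks** (top and scene pictures, arm clear and gripper open):
- **Along the rail:** every breaker is within about 2 mm of its saddle; the two-pole is furthest off, at −1.8 mm (top) and −0.8 mm (scene).
- **Across the rail:** all are within about 2.5 mm, which is mostly the two cameras disagreeing with each other.
- **Square and seated:** fitted angles were −4.4° to −8.1°, against about −6.3° for the rail. All four look upright in the pictures. Each was pressed down until the wrist felt contact at the expected height before release.

**Disagreement:** earlier wrist-camera pictures put the two-pole 3–4 mm off its saddle, where the two fixed cameras said 1–2 mm or less. I trusted the fixed cameras and left it in place.

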